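# Rinse, dry and rehang the sampling cups

### The job

Clean the grain-sampling cups for the next lot: lift every cup off its peg on the rack and stand each upright in its own compartment of the drip tray; when all are in, press the spray bottle's nozzle cap fully down for a moment and let it up, then squeeze the air gun's trigger fully for a moment and let it go. Then hang every cup back on the rack, one to a peg (any peg). The scrubbing brush must end lying flat in its trough, bristles down; leave the jar, beaker and dish where they are.

Things in the scene. Friction and masses are not known exactly. Their poses are not given: they have to be found in the camera images.
- cup0: equal steel sampling cups, 2 or 3 present, hung upright on pegs. Cup 50 diameter, 44 high; over it a stiff wire bail in the cup's y-z plane (53 wide, wire 6, opening 47 wide, peak at 98, hangs on the peg by it); on the peak a black grip 20 (x) by 16 (y), 98 to 132 above the base, then a head 26 by 26 up to 138. 0.10-0.17 kg. Origin: centre of underside, z up.
- cup1: equal steel sampling cups, 2 or 3 present, hung upright on pegs. Cup 50 diameter, 44 high; over it a stiff wire bail in the cup's y-z plane (53 wide, wire 6, opening 47 wide, peak at 98, hangs on the peg by it); on the peak a black grip 20 (x) by 16 (y), 98 to 132 above the base, then a head 26 by 26 up to 138. 0.10-0.17 kg. Origin: centre of underside, z up.
- cup2: equal steel sampling cups, 2 or 3 present, hung upright on pegs. Cup 50 diameter, 44 high; over it a stiff wire bail in the cup's y-z plane (53 wide, wire 6, opening 47 wide, peak at 98, hangs on the peg by it); on the peak a black grip 20 (x) by 16 (y), 98 to 132 above the base, then a head 26 by 26 up to 138. 0.10-0.17 kg. Origin: centre of underside, z up.
- cup3: equal steel sampling cups, 2 or 3 present, hung upright on pegs. Cup 50 diameter, 44 high; over it a stiff wire bail in the cup's y-z plane (53 wide, wire 6, opening 47 wide, peak at 98, hangs on the peg by it); on the peak a black grip 20 (x) by 16 (y), 98 to 132 above the base, then a head 26 by 26 up to 138. 0.10-0.17 kg. Origin: centre of underside, z up.
- rack: fixed steel rack: level bar 330 long along its y, 160 above the bench, on two end posts; four pegs at y = -120, -40, 40, 120 run 58 level to its -x (8 thick, axis 160 high), then an upturned tip rises 12 more, ending 70 from the bar. Cups hang 30 to 42 out from the bar; lifted 15 to 35 they draw off along -x. Origin: on the bench under the bar's middle.
- tray: fixed square steel drip tray, 165 by 165, 22 high, walls and floor 4 thick, one wall across each way makes four compartments of about 76 by 76, each takes one cup. Origin: centre of the underside.
- nozzle (a joint): sprung nozzle cap of the spray bottle: 0 up, 0.008 m fully down; about 7 N holds it down. It springs back.
- nozzle_top (a point): centre of the top of the nozzle cap (30 diameter, about 188 above the bench, moves down with the cap). The fixed white bottle (68 diameter) stands behind the tray, its spout (30 long) points at the tray.
- trigger (a joint): sprung trigger of the air gun: 0 released, 0.32 rad fully squeezed against its stop; about 10 N. It springs back.
- gun_squeeze (a point): squeeze point of the fixed air gun that lies clamped on its side by the tray, 70 above the bench. Grey grip (28 thick, 34 high, 112 long) runs to this point's -x, its back face at y = -24.5. Steel trigger bar (9 thick, 18 high, 58 long, hinged 42 to +x) stands at its +y side, outer face at y = +30 released, about +17 squeezed. Squeeze along y, from above.
- brush: loose scrubbing brush, wooden back 110 (x) by 38 (y) on a bristle block, 36 high in all, bristles down, on the bench. Origin: centre of the underside.
- trough: fixed open steel trough for the brush, 165 (x) by 85 (y), 28 high, walls and floor 3 thick. Origin: centre of the underside.
- jar: bystander: amber glass jar, 50 diameter, 75 high. Origin: centre of its underside.
- beaker: bystander: small glass beaker, 60 diameter, 75 high. Origin: centre of its underside.
- dish: bystander: closed dish of grain, 80 diameter, 16 high. Origin: centre of its underside.
Mind the look-alikes: they are no part of the job. Leave any pink or purple look-alike of the brush alone.

How it is judged:
On the way, in this order (a step that is already met when the one before it is completed fails the run):
1. every cup stands upright in the tray (x of cup0 in the frame of tray between -0.08 and 0.08 m and y of cup0 in the frame of tray between -0.08 and 0.08 m and z of each of cup0, cup1, cup2, cup3 in the frame of tray below 0.01 m and angle between each of cup0, cup1, cup2, cup3's own z axis and vertical below 0.12 rad and x of cup1 in the frame of tray between -0.08 and 0.08 m and y of cup1 in the frame of tray between -0.08 and 0.08 m and x of cup2 in the frame of tray between -0.08 and 0.08 m and y of cup2 in the frame of tray between -0.08 and 0.08 m and x of cup3 in the frame of tray between -0.08 and 0.08 m and y of cup3 in the frame of tray between -0.08 and 0.08 m), for 0.3 s.
2. then the nozzle cap is pressed fully down (all of step 1 and value of joint nozzle above 0.006 m), for 0.1 s.
3. and let up (value of joint nozzle below 0.002 m), for 0.1 s.
4. then the air gun's trigger is squeezed fully (all of step 1 and value of joint trigger above 0.25 rad), for 0.1 s.
5. and let go (value of joint trigger below 0.05 rad), for 0.1 s.
At the end, for the whole second after the job is handed in: every cup present hangs still on a peg of the rack, 8 to 68 mm out from the bar, upright within 0.2 rad; the brush lies flat (0.15 rad) on the trough floor, centre within 40 mm along and 30 mm across; nozzle cap up (under 2 mm), trigger released (under 0.05 rad) (x of cup0 in the frame of rack between -0.068 and -0.008 m and y of cup0 in the frame of rack between -0.15 and 0.15 m and z of cup0 in the frame of rack between 0.06 and 0.088 m and angle between each of cup0, cup1, cup2, cup3's own z axis and vertical below 0.2 rad and x of cup1 in the frame of rack between -0.068 and -0.008 m and y of cup1 in the frame of rack between -0.15 and 0.15 m and z of cup1 in the frame of rack between 0.06 and 0.088 m and x of cup2 in the frame of rack between -0.068 and -0.008 m and y of cup2 in the frame of rack between -0.15 and 0.15 m and z of cup2 in the frame of rack between 0.06 and 0.088 m and x of cup3 in the frame of rack between -0.068 and -0.008 m and y of cup3 in the frame of rack between -0.15 and 0.15 m and z of cup3 in the frame of rack between 0.06 and 0.088 m and linear speed of each of cup0, cup1, cup2, cup3, brush below 0.03 m/s and x of brush in the frame of trough between -0.04 and 0.04 m and y of brush in the frame of trough between -0.03 and 0.03 m and z of brush in the frame of trough below 0.012 m and angle between brush's own z axis and vertical below 0.15 rad and value of joint nozzle below 0.002 m and value of joint trigger below 0.05 rad); the robot touches nothing.
It fails at once if the jar is moved more than 3 cm (distance of jar from where it was at the start of the episode above 0.03 m).
It fails at once if the beaker is moved more than 3 cm (distance of beaker from where it was at the start of the episode above 0.03 m).
It fails at once if the dish is moved more than 3 cm (distance of dish from where it was at the start of the episode above 0.03 m).
Of cup0, cup1, cup2, cup3 only 2 to 3 are there at a start; the rules pass over those that are not, and their reading is None.
At some moment in a run one of brush may be knocked a few centimetres aside while the robot is not near it.
Once in a run the grip may slacken for a moment while it holds something.
It also fails if it takes over 210 s, if anything falls off the work surface, if the arm or the gripper's body presses on something with over 40 N, if the wrist force passes 120 N, or if a joint passes its speed limit or range.

### The arm

A 6-joint arm with a two-finger parallel gripper is mounted at the origin on the work surface. World frame = base frame: x ahead of the robot, y to its left, z up, the work surface at z = 0. Lengths are in m, angles in rad, forces in N, time in s.
With the tool pointing down it reaches from about 0.325 to 0.775 m from the base axis. Payload 9.3 kg.
Tool frame: the origin (TCP) lies at the very end of the fingers, on their centre line; the grasp point (between the pads) lies 19 mm behind it; z points along the fingers, y is the line along which they close (so a half turn about z gives the same grasp; the last joint's range is limited). The gripper opens to 85 mm and grips with 20 to 120 N. Pads are 22 mm wide; open, the fingers measure 114 mm over their backs; the gripper's body (76 mm by 85 mm) begins 54 mm behind the grasp point. The pads swing forward as they close: fully open they stand 13 mm farther back than shut.
Start: joints at [1.148, 0.259, 0.021, 1.334, 0, 1.418], TCP at [0.147, 0.53, 0.231] pointing down, gripper open.
Joint ranges: [-3.04, 3.04], [-0.91, 1.82], [-1.04, 1.36], [-1.92, 1.95], [-1.52, 1.45], [-3.14, 3.14]. Speed limits (rad/s): [2.22, 2.22, 2.79, 3.14, 3.14, 3.14].

### API

Orientations are given as a rotation vector (axis times angle).
In Python, from bench import get_state, cams, order gives the robot as it stands.
- The arm moves only by the tool jog_arm, never from a script. Its argument "series" is a list of rows, each an object with "fingers": the finger opening in mm, from 0 to 85.4; "slide": the shift along the world's x, y, z as a fraction of full scale, a list of three; "twist": the turn about the world's z as a fraction of full scale. In form: [{"fingers": fingers, "slide": [dx, dy, dz], "twist": twist}, ...]. A call has 1 to 12 rows; each row shifts and turns the commanded pose from where the row before left it; what a row does not reach is not made up. Full scale, the value 1, is 30 mm for a shift and 10 degrees for a turn. A row lasts 1/8 s, in which the tool goes at most 62.5 mm and 10.7 degrees, less where a joint would pass 70% of its speed; a pose out of reach is approached as far as the arm can. A call with a number of a shift or a turn outside -1 to 1 is refused whole. A call with a gripper value outside its range is refused whole. The fingers move at their own pace and stop on an object; "grip_force" is the grip in N (left out, the last holds). Time passes only in rows, so rows that do not move let the fingers close. It gives the time, the measured TCP pose, the force, the opening and the grip force at its end, in the units of the state.
- get_state(): the state, without advancing time (a new reading comes with each control period).
- cams.capture(name): name is "side" or "top" or "wrist"; returns (picture, depth): 400x640x3 uint8, blue, green, red; 400x640 float32, m along the optical axis (not along the pixel's ray), 0 where there is no reading.
- cams.camera_model(name): a dict with "intrinsics" (3x3 intrinsics, pixels), "k1" (the pictures are not rectified: a ray, as slopes to the right and down, at radius r is drawn at 1 + k1 r^2 times it, then the intrinsics apply), "R" (3x3) and "t" (3): a world point X has camera coordinates R X + t. Camera axes: x right, y down, z forward; pixel columns grow to the right and rows downward; lengths in m; the calibration is good to about 2 mm. A picture is of the moment at which its call begins: read the wrist's pose just before it. camera_model takes no time and is no camera call; for the wrist camera it gives the pose at the moment of the call.
- order.job_done(): hands the job in; it is judged then, once.
The state is a dict: "time": time; "joints": joint angles; "joint_vel": joint speeds; "effort": joint torques, N m; "eef_pos": TCP position; "orientation": TCP orientation; "ft_force": force on the tool from outside, world axes, zero at the start; "ft_torque": the same for the moment, N m; "grip_width": finger opening in m; "grip_force": force on a finger pad.
Only numpy, scipy, OpenCV 4.12 (cv2) and the standard library are available. Lean on these libraries where they do the work, as an engineer would, in place of code of your own. Each camera call takes 0.05 s, during which the arm holds its last target. There are 200 camera calls.

## Working session

There is one attempt and no reset: what is moved stays moved. The work goes in short steps, Python scripts to look and compute and a tool call to move; the robot and the scene stay as the last step left them, time stands still between calls to the robot, and variables do not carry over. Pictures are saved under pics/ and viewed, at most 16 in all, crops included, and the job is handed in when it is done.

Besides the shell and the picture viewer there is one more tool, called as name(argument=value, ...), one argument or row to a line, values as JSON. jog_arm: Moves the arm, as the interface text tells. Shift numbers are shares of 30 mm and turn numbers shares of 10 degrees, none past 1 either way. Its arguments: {"type":"object","properties":{"series":{"type":"array"},"grip_force":{"type":"number"}},"required":["series"]}

```bash
ls; mkdir -p pics; cat > h.py <<'E'
import numpy as np, cv2
from bench import get_state, cams, order
def snap(n):
    m=cams.camera_model(n); p,d=cams.capture(n); return p,d,m
def pts(d,m):
    K=np.array(m["intrinsics"]); R=np.array(m["R"]); t=np.array(m["t"])
    v,u=np.mgrid[0:d.shape[0],0:d.shape[1]]
    s=cv2.undistortPoints(np.stack([u,v],-1).reshape(-1,1,2).astype(float),K,np.array([m["k1"],0,0,0.]))
    s=s.reshape(d.shape+(2,)); c=np.dstack([s[...,0]*d,s[...,1]*d,d])
    w=(c-t)@R; w[d==0]=np.nan; return w
def proj(X,m):
    K=np.array(m["intrinsics"]);R=np.array(m["R"]); t=np.array(m["t"])
    return cv2.projectPoints(np.array(X,float).reshape(-1,3),cv2.Rodrigues(R)[0],t,K,np.array([m["k1"],0,0,0.]))[0].reshape(-1,2)
E
python3 - <<'E'
from h import *
s=get_state(); print({k:np.round(v,3) for k,v in s.items()})
for n in("side","top","wrist"):
    p,d,m=snap(n); cv2.imwrite(f"pics/{n}0.png",p); np.savez(f"{n}0.npz",p=p,d=d,**{k:np.array(v) for k,v in m.items()})
    print(n,-np.array(m["R"]).T@np.array(m["t"]),np.array(m["R"])[2], (d>0).mean())
E
```

```text
pics
{'time': np.float64(0.0), 'joints': array([1.148, 0.259, 0.021, 1.334, 0.   , 1.418]), 'joint_vel': array([ 0.001,  0.   , -0.001,  0.   , -0.001, -0.001]), 'effort': array([-1.0000e-03, -5.5564e+01,  3.4452e+01,  1.4000e-02, -0.0000e+00,
        0.0000e+00]), 'eef_pos': array([0.146, 0.53 , 0.231]), 'orientation': array([-4.220e-01, -3.113e+00,  2.000e-03]), 'ft_force': array([-0.001,  0.583, -0.008]), 'ft_torque': array([ 0.017,  0.006, -0.018]), 'grip_force': np.float64(0.0), 'grip_width': np.float64(0.085)}
side [-0.20090052 -0.65684611  1.23409781] [ 0.46906862  0.4487719  -0.76064342] 0.996171875
top [0.20780359 0.00186169 1.57448464] [ 0.19318689  0.0115314  -0.98109421] 0.9959375
wrist [0.07657185 0.55020679 0.37444327] [ 0.27536235 -0.07774051 -0.95819204] 0.9958046875
```

View pics/side0.png

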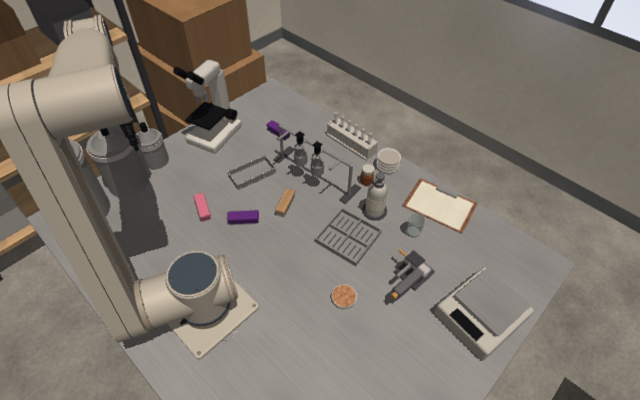

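View pics/top0.png

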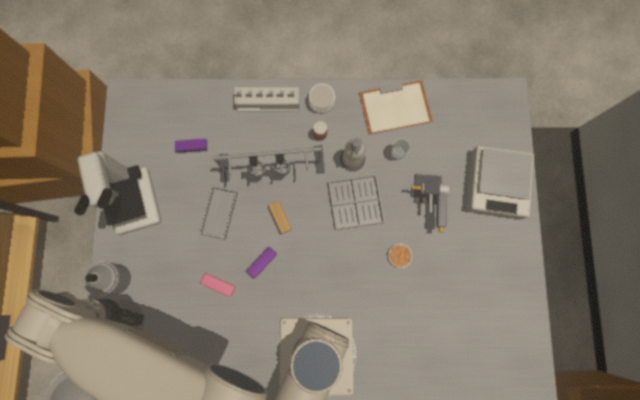

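Two cups hang on the rack, with black heads at top (253,160) and (280,158). Brush candidates in the top view are brown wood (280,217), purple (262,262), pink (217,285) and purple (191,145). The wooden one fits the description. I'll check the choice in one crop and measure from depth.

```bash
cat > m.py <<'E'
from h import *
def load(n):
    z=np.load(n+"0.npz"); m={k:z[k] for k in("intrinsics","k1","R","t")}; m["k1"]=float(m["k1"]); return z["p"],z["d"],m
E
python3 - <<'E'
from m import *
pt,dt,mt=load("top"); ps,ds,ms=load("side")
W=pts(dt,mt); S=pts(ds,ms)
a=cv2.resize(pt[130:250,200:360],None,fx=5,fy=5,interpolation=cv2.INTER_CUBIC)[:600]
cv2.imwrite("pics/c1.png",a)
b=cv2.resize(ps[120:310,220:450],None,fx=3.4,fy=3.1,interpolation=cv2.INTER_CUBIC)
cv2.imwrite("pics/c2.png",b[:600,:800])
for n,P,I in(("top",W,pt),("side",S,ps)):
    hsv=cv2.cvtColor(I,cv2.COLOR_BGR2HSV)
    for nm,lo,hi in(("brown",(8,80,60),(22,255,255)),("black",(0,0,0),(180,255,45))):
        k=cv2.inRange(hsv,lo,hi)
        c,l,st,ce=cv2.connectedComponentsWithStats(k)
        for i in range(1,c):
            if st[i,4]<12: continue
            q=P[l==i]; md=np.nanmedian(q,0)
            if .2<md[0]<.9 and abs(md[1])<.5: print(n,nm,st[i],np.round(ce[i]),np.round(md,3),np.round(np.nanmax(q[:,2]),3))
print("bench z",np.nanmedian(W[200:230,150:190,2]),np.nanmedian(S[250:280,250:300,2]))
for n,u,v in(("rackL",222,160),("rackR",318,153),("traycent",355,203),("nozzle",355,146),("gun",432,190)): print(n,W[v,u])
E
```

```text
top brown [403  80  29  43 177] [422.  97.] [ 0.88  -0.38   0.004] 0.013
top brown [359  89  21  45 190] [366. 108.] [ 0.837 -0.174  0.004] 0.013
top brown [386 127  15   4  17] [393. 129.] [ 0.757 -0.267  0.006] 0.011
top brown [313 132  14   8  57] [319. 136.] [ 0.718 -0.009  0.043] 0.057
top brown [412 185  10   6  48] [416. 187.] [ 0.534 -0.331  0.071] 0.081
top brown [269 201  22  33 383] [279. 217.] [0.44  0.123 0.035] 0.045
top brown [438 227   6   5  26] [441. 229.] [ 0.396 -0.397  0.078] 0.084
top brown [389 245  23  22 387] [400. 255.] [ 0.317 -0.275  0.016] 0.026
side brown [361 172  13  14 113] [367. 179.] [ 0.721 -0.029  0.04 ] 0.061
side brown [403 179  35  34 131] [414. 193.] [ 0.816 -0.177  0.004] 0.011
side brown [275 188  20  26 273] [285. 201.] [0.437 0.115 0.034] 0.041
side brown [420 195  57  38 188] [460. 217.] [ 0.835 -0.378  0.003] 0.013
side brown [399 249   8   7  27] [402. 252.] [ 0.532 -0.325  0.073] 0.08
side brown [332 285  24  22 408] [344. 295.] [ 0.315 -0.278  0.016] 0.023
side brown [391 292   7   7  44] [394. 295.] [ 0.395 -0.4    0.076] 0.081
side black [296 132   8  13  70] [299. 138.] [0.585 0.185 0.202] 0.214
side black [313 142   9  13  70] [317. 148.] [0.591 0.103 0.204] 0.213
side black [362 204   4   7  15] [363. 207.] [ 0.631 -0.091  0.007] 0.012
side black [398 263   9   7  27] [402. 266.] [ 0.522 -0.341  0.012] 0.057
side black [405 268   8   7  26] [409. 271.] [ 0.514 -0.374  0.032] 0.057
bench z 0.0020380556916172426 -0.0011206234511494972
rackL [0.64492205 0.32723153 0.0028343 ]
rackR [ 0.6343033  -0.00522696  0.1239398 ]
traycent [ 0.49208542 -0.13076301  0.01024713]
nozzle [ 0.63750242 -0.11847017  0.18840859]
gun [ 0.51962819 -0.37128951  0.09268675]
```

View pics/c1.png

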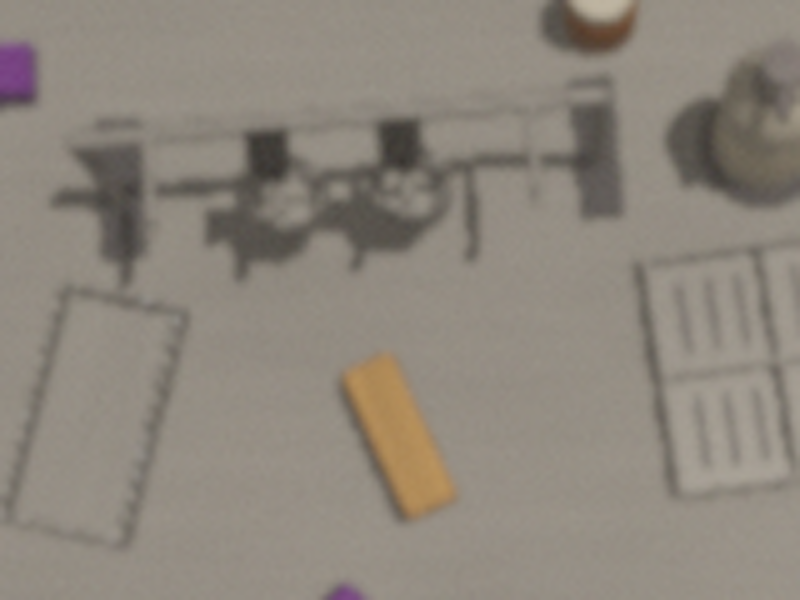

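View pics/c2.png

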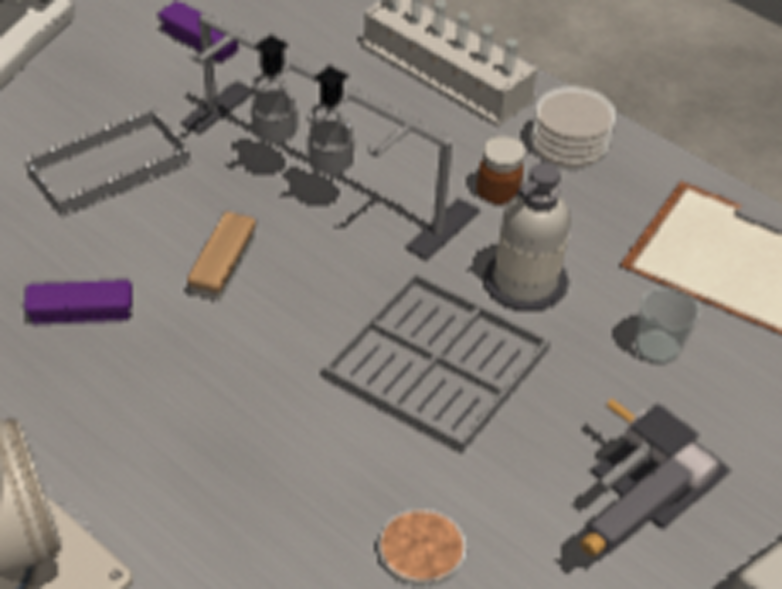

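The crops confirm it: cups hang on the two middle pegs, the brush is the brown block at crop (400,435), and the trough is the ribbed open frame. I'll move in for a wrist view.

jog_arm(
  series=[
    {"fingers":50,"slide":[0.7,-0.9,0.3],"twist":0.14},
    {"fingers":50,"slide":[0.7,-0.9,0.3],"twist":0.14},
    {"fingers":50,"slide":[0.7,-0.9,0.3],"twist":0.14},
    {"fingers":50,"slide":[0.7,-0.9,0.3],"twist":0.14},
    {"fingers":50,"slide":[0.7,-0.9,0.3],"twist":0.14},
    {"fingers":50,"slide":[0.7,-0.9,0.3],"twist":0.14},
    {"fingers":50,"slide":[0.7,-0.9,0.3],"twist":0.14},
  ],
)

```text
time: 1.02
eef_pos: [0.2941, 0.3401, 0.2944]
orientation: [-0.154, -3.138, 0.0]
ft_force: [1.0, 0.4, -0.1]
grip_width: 0.0502
grip_force: 0.0
```

jog_arm(
  series=[
    {"fingers":50,"slide":[0.7,-0.9,0.3],"twist":0.14},
    {"fingers":50,"slide":[0.7,-0.9,0.3],"twist":0.14},
    {"fingers":50,"slide":[0.7,-0.9,0.3],"twist":0.14},
    {"fingers":50,"slide":[0.7,-0.9,0.3],"twist":0.14},
    {"fingers":50,"slide":[0.7,-0.9,0.3],"twist":0.14},
    {"fingers":50,"slide":[0.7,-0.9,0.3],"twist":0.14},
    {"fingers":50,"slide":[0,0,0],"twist":0},
    {"fingers":50,"slide":[0,0,0],"twist":0},
  ],
)

```text
time: 2.02
eef_pos: [0.4193, 0.1792, 0.348]
orientation: [0.074, -3.14, -0.0]
ft_force: [0.6, -0.7, 0.5]
grip_width: 0.05
grip_force: 0.0
```

```bash
python3 - <<'E'
from h import *
s=get_state(); print(s["eef_pos"],s["orientation"])
p,d,m=snap("wrist"); np.savez("wristA0.npz",p=p,d=d,**{k:np.array(v) for k,v in m.items()}); cv2.imwrite("pics/wA.png",p)
E
```

```text
[0.41932858 0.17917403 0.34797681] [ 7.38815703e-02 -3.14000532e+00 -1.12079243e-04]
```

View pics/wA.png

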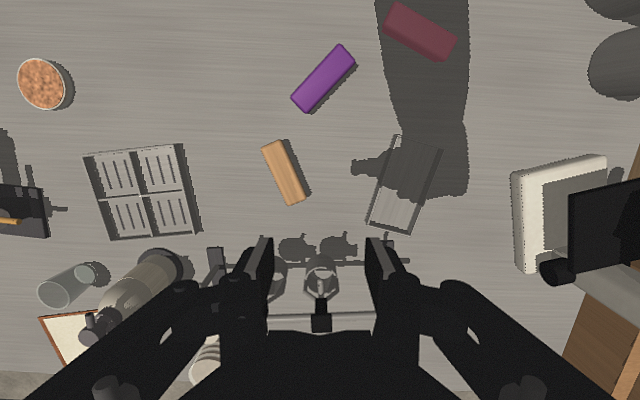

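Wrist view, upside-down: tray at (142,192), brush (286,172), trough (405,185), cup heads near (322,285) and (275,285), gun at the left edge (25,200). Now I'll measure from depth in all views.

```bash
python3 - <<'E'
from m import *
V={n:load(n) for n in("top","side","wristA")}
def sel(n,xr,yr,zr):
    p,d,m=V[n]; w=pts(d,m).reshape(-1,3)
    k=(w[:,0]>xr[0])&(w[:,0]<xr[1])&(w[:,1]>yr[0])&(w[:,1]<yr[1])&(w[:,2]>zr[0])&(w[:,2]<zr[1]); return w[k]
def rect(q): 
    r=cv2.minAreaRect((q[:,:2]*1000).astype(np.float32)); return np.round(r[0],1),np.round(r[1],1),round(r[2],1),len(q)
for n in V:
    print(n)
    print(" tray",rect(sel(n,(.38,.6),(-.25,-.01),(.014,.03))))
    q=sel(n,(.35,.56),(.17,.38),(.014,.035)); 
    if len(q)>5: print(" trough",rect(q))
    p,d,m=V[n]; w=pts(d,m); k=cv2.inRange(cv2.cvtColor(p,cv2.COLOR_BGR2HSV),(8,80,60),(22,255,255))>0
    q=w[k]; q=q[(np.abs(q[:,0]-.44)<.12)&(np.abs(q[:,1]-.12)<.12)&(q[:,2]>.028)]; print(" brush",rect(q),np.median(q,0).round(4))
    for nm,x,y in(("c185",.587,.185),("c103",.59,.103)):
        q=sel(n,(x-.03,x+.03),(y-.03,y+.03),(.203,.22))
        if len(q)>3: print(" head",nm,rect(q),np.median(q,0).round(4))
    q=sel(n,(.6,.68),(-.02,.33),(.15,.175))
    if len(q)>5:
        f=np.polyfit(q[:,1],q[:,0],1); print(" bar",f.round(4),q[:,1].min().round(3),q[:,1].max().round(3),q[:,2].max().round(3),len(q))
    q=sel(n,(.59,.68),(-.16,-.07),(.182,.197))
    if len(q)>5: print(" noz",rect(q),np.median(q,0).round(4))
    q=sel(n,(.36,.6),(-.46,-.28),(.05,.12))
    if len(q)>5:
        print(" gun",rect(q))
p,d,m=V["top"]; w=pts(d,m)
cv2.imwrite("pics/g.png",cv2.resize(p[170:240,400:460],None,fx=8,fy=8,interpolation=cv2.INTER_CUBIC))
for v in range(174,234,4): print(v,[f"{w[v,u,2]*1000:.0f}" for u in range(408,454,3)])
E
```

```text
top
 tray (array([ 512.2, -123.7]), array([202., 180.]), 8.7, 405)
 trough (array([457.9, 328.7]), array([ 86.3, 165.4]), 77.6, 211)
 brush (array([441.9, 122.7]), array([109.3,  37.6]), 25.7, 362) [0.4402 0.1221 0.0356]
 head c185 (array([587. , 190.8]), array([24.9, 26.3]), 89.8, 77) [0.5877 0.1909 0.2104]
 head c103 (array([594. , 111.2]), array([27.6, 24.8]), 9.9, 72) [0.5935 0.1122 0.2106]
 bar [-0.0792  0.6317] -0.015 0.323 0.174 424
 noz (array([ 639.8, -119.9]), array([27.9, 46.6]), 65.9, 85) [ 0.6465 -0.1242  0.1877]
 gun (array([ 472. , -361.3]), array([115.9, 156. ]), 82.3, 815)
side
 tray (array([ 496.6, -136.2]), array([172.3, 167. ]), 8.5, 454)
 trough (array([457.7, 326.8]), array([ 94.1, 166.8]), 76.9, 260)
 brush (array([440.4, 118.7]), array([111.1,  39.8]), 25.7, 251) [0.4383 0.1166 0.0342]
 head c185 (array([587.1, 189.7]), array([26.1, 27.8]), 1.3, 41) [0.5873 0.1867 0.2089]
 head c103 (array([593.9, 107.5]), array([25.9, 27.2]), 7.9, 45) [0.5936 0.1086 0.2084]
 bar [-0.0833  0.6307] -0.019 0.324 0.173 253
 noz (array([ 642.3, -122.6]), array([27.9, 45.6]), 63.4,
[... 1443 characters left out ...]
'88', '89', '-4', '-6', '0']
206 ['3', '-0', '-3', '1', '-2', '-2', '-5', '76', '-10', '-4', 'nan', '87', '85', '-0', '2', '-0']
210 ['-1', '2', '-2', '2', '-0', '3', '1', '79', '-2', '-5', '82', '80', '91', '-3', '-0', '-4']
214 ['-6', '2', '5', '-2', '1', '1', '4', '-1', '5', '5', '84', '86', '88', '3', '-0', '4']
218 ['-2', '-2', '-5', '6', '-4', '3', '-8', '1', '-4', '2', '92', '93', '87', '-2', '3', '3']
222 ['-1', '-3', '3', '-8', '-2', '-1', '-6', '3', '6', '-3', '84', '83', '84', '-1', '-6', 'nan']
226 ['-5', '-1', '5', '-3', '1', '-3', '-2', '0', '0', '-3', '88', '85', '88', '1', '-5', '-2']
230 ['0', '6', '0', '-3', '-1', '2', '7', '-1', '2', '3', '72', '71', '-8', '1', '-0', '-5']
```

View pics/g.png

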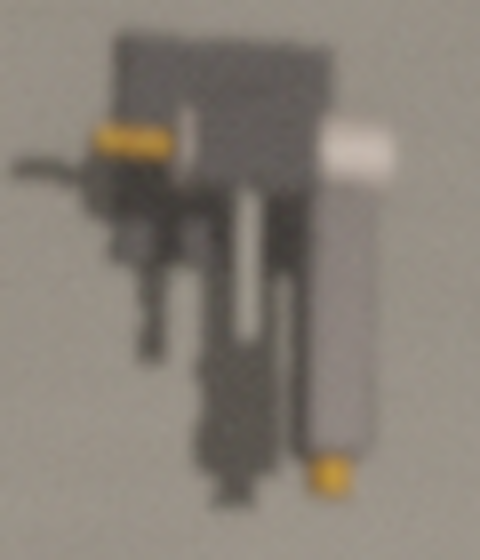

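Measurements agree across views:

| Item | Position (m) | Yaw |
|---|---|---|
| Cup A | (0.587, 0.190) | – |
| Cup B | (0.594, 0.111) | – |
| Rack | – | 4.7° |
| Tray | (0.497, −0.135) | about 8.3° |
| Nozzle | about (0.646, −0.124) | – |
| Brush | (0.4415, 0.1215) | 25.7° |
| Trough | (0.459, 0.328) | −12.5° |

Next I'll grasp cup A.

jog_arm(
  series=[
    {"fingers":50,"slide":[0.93,0.06,-0.49],"twist":0.2},
    {"fingers":50,"slide":[0.93,0.06,-0.49],"twist":0},
    {"fingers":50,"slide":[0.93,0.06,-0.49],"twist":0},
    {"fingers":50,"slide":[0.93,0.06,-0.49],"twist":0},
    {"fingers":50,"slide":[0.93,0.06,-0.49],"twist":0},
    {"fingers":50,"slide":[0.93,0.06,-0.49],"twist":0},
    {"fingers":50,"slide":[0,0,0],"twist":0},
    {"fingers":50,"slide":[0,0,0],"twist":0},
  ],
)

```text
time: 3.08
eef_pos: [0.5862, 0.1906, 0.2603]
orientation: [0.131, -3.138, -0.0]
ft_force: [-0.3, -0.2, 0.3]
grip_width: 0.0499
grip_force: 0.0
```

```bash
python3 - <<'E'
from h import *
s=get_state(); print(s["eef_pos"],s["orientation"])
p,d,m=snap("wrist"); cv2.imwrite("pics/wB.png",cv2.resize(p[150:400,160:480],None,fx=2,fy=2))
for n in("top","side"):
  p,d,m=snap(n); w=pts(d,m); print(n,"mm err test",proj(s["eef_pos"],m))
E
```

```text
[0.58615644 0.1906154  0.26027505] [ 1.31462178e-01 -3.13836984e+00 -2.81841270e-05]
top mm err test [[250.81833583 155.72256713]]
side mm err test [[298.20034157 122.92540208]]
```

View pics/wB.png

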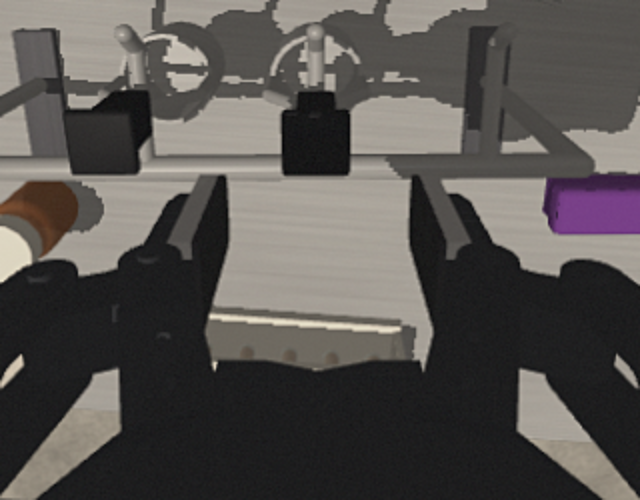

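The head sits at crop (316,140), centred between the pads (228 and 411). I'll lower, close and lift.

jog_arm(
  series=[
    {"fingers":50,"slide":[0,0,-0.77],"twist":0},
    {"fingers":50,"slide":[0,0,-0.77],"twist":0},
    {"fingers":50,"slide":[0,0,-0.77],"twist":0},
    {"fingers":50,"slide":[0,0,-0.77],"twist":0},
    {"fingers":50,"slide":[0,0,0],"twist":0},
    {"fingers":5,"slide":[0,0,0],"twist":0},
    {"fingers":5,"slide":[0,0,0],"twist":0},
    {"fingers":5,"slide":[0,0,0],"twist":0},
    {"fingers":5,"slide":[0,0,0],"twist":0},
  ],
  grip_force=50,
)

```text
time: 4.35
eef_pos: [0.5875, 0.19, 0.1689]
orientation: [-0.13, 3.137, 0.0]
ft_force: [-0.6, -0.6, 6.2]
grip_width: 0.0244
grip_force: 48.5
```

jog_arm(
  series=[
    {"fingers":5,"slide":[0,0,0.4],"twist":0},
    {"fingers":5,"slide":[0,0,0.4],"twist":0},
    {"fingers":5,"slide":[0,0,0],"twist":0},
  ],
)

```text
time: 4.72
eef_pos: [0.5876, 0.19, 0.1931]
orientation: [-0.13, 3.137, 0.001]
ft_force: [0.4, 0.2, -1.0]
grip_width: 0.0245
grip_force: 49.8
```

```bash
python3 - <<'E'
from h import *
p,d,m=snap("wrist"); a=cv2.resize(p[180:330,240:400],None,fx=2.5,fy=2.5)
q,d,m=snap("side"); w=proj([.587,.19,.2],m)[0]; print(w)
b=cv2.resize(q[int(w[1])-40:int(w[1])+60,int(w[0])-50:int(w[0])+50],None,fx=3.75,fy=3.75,interpolation=cv2.INTER_CUBIC)
cv2.imwrite("pics/c3.png",np.hstack([a,b]))
E
```

```text
[298.96279461 136.1391126 ]
```

View pics/c3.png

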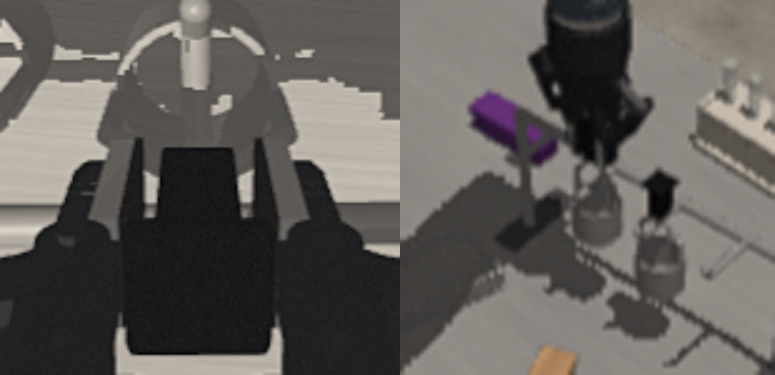

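The pads hold the head (width 24.5 mm, 1 N weight) and their tips are on the bail, so I'll grip harder and carry cup A to the right-near compartment at (0.463, −0.180).

jog_arm(
  series=[
    {"fingers":5,"slide":[0,0,0.1],"twist":0},
    {"fingers":5,"slide":[-0.8,-0.06,0],"twist":0},
    {"fingers":5,"slide":[-0.8,-0.06,0],"twist":0},
    {"fingers":5,"slide":[-0.8,-0.06,0],"twist":0},
    {"fingers":5,"slide":[-0.6,-0.06,0],"twist":0},
    {"fingers":5,"slide":[0,-0.4,0],"twist":0},
    {"fingers":5,"slide":[0,-0.8,0],"twist":0},
    {"fingers":5,"slide":[-0.1,-0.9,0],"twist":0},
    {"fingers":5,"slide":[-0.1,-0.9,0],"twist":0},
    {"fingers":5,"slide":[-0.1,-0.9,0],"twist":0},
    {"fingers":5,"slide":[-0.1,-0.9,0],"twist":0},
    {"fingers":5,"slide":[-0.1,-0.9,0],"twist":0},
  ],
  grip_force=90,
)

```text
time: 6.32
eef_pos: [0.4824, 0.0101, 0.1946]
orientation: [-0.129, 3.139, -0.0]
ft_force: [-0.2, -0.0, -1.2]
grip_width: 0.0227
grip_force: 88.0
```

jog_arm(
  series=[
    {"fingers":5,"slide":[-0.1,-0.9,0],"twist":0},
    {"fingers":5,"slide":[-0.1,-0.9,0],"twist":0},
    {"fingers":5,"slide":[-0.1,-0.9,0],"twist":0},
    {"fingers":5,"slide":[-0.1,-0.9,0],"twist":0},
    {"fingers":5,"slide":[-0.1,-0.9,0],"twist":0},
    {"fingers":5,"slide":[-0.1,-0.9,0],"twist":0},
    {"fingers":5,"slide":[0,0,0],"twist":0},
    {"fingers":5,"slide":[0,0,0],"twist":0},
  ],
)

```text
time: 7.32
eef_pos: [0.4641, -0.1505, 0.1945]
orientation: [0.129, -3.139, -0.0]
ft_force: [-0.1, 0.0, -1.2]
grip_width: 0.023
grip_force: 88.1
```

```bash
python3 - <<'E'
from h import *
s=get_state(); print(s["eef_pos"],s["joints"])
p,d,m=snap("wrist"); w=pts(d,m)
# tray rim and cup region heights
q=w.reshape(-1,3); k=(abs(q[:,0]-.497)<.11)&(abs(q[:,1]+.135)<.11)&(q[:,2]>.012)&(q[:,2]<.028); r=q[k]
print(len(r),cv2.minAreaRect((r[:,:2]*1000).astype(np.float32)))
q2,_,_=snap("side"); cv2.imwrite("pics/c4.png",np.vstack([p[100:400],cv2.resize(q2[100:300,230:510],(640,457))])[:600])
E
```

```text
[ 0.46406287 -0.15049431  0.19454575] [-4.85906622e-01  1.67746506e-01 -1.92619565e-01  1.21075301e+00
  1.60245616e-04 -5.67937429e-01]
2594 ((497.3852844238281, -134.3607635498047), (165.64627075195312, 164.4100799560547), 8.538178443908691)
```

View pics/c4.png

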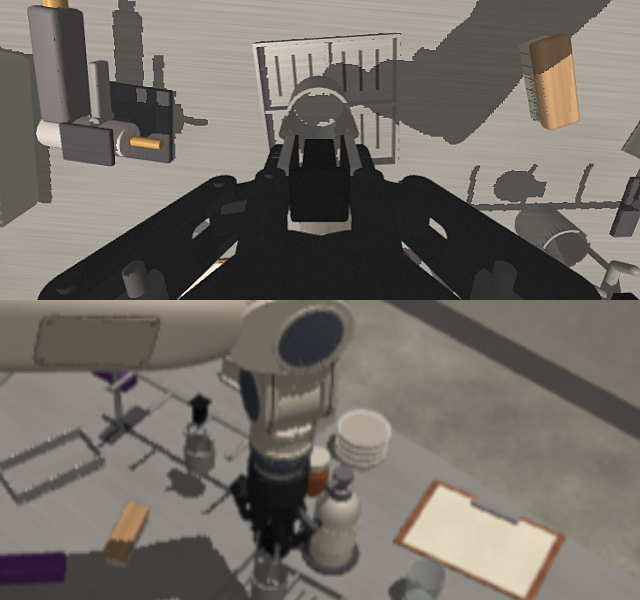

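The cup hangs straight in the grip. I'll move 30 mm more in −y, then lower it into the compartment and release.

jog_arm(
  series=[
    {"fingers":5,"slide":[0,-0.5,0],"twist":0},
    {"fingers":5,"slide":[0,-0.5,0],"twist":0},
    {"fingers":5,"slide":[0,0,-0.75],"twist":0},
    {"fingers":5,"slide":[0,0,-0.75],"twist":0},
    {"fingers":5,"slide":[0,0,-0.75],"twist":0},
    {"fingers":5,"slide":[0,0,-0.4],"twist":0},
    {"fingers":5,"slide":[0,0,-0.25],"twist":0},
    {"fingers":5,"slide":[0,0,-0.15],"twist":0},
    {"fingers":5,"slide":[0,0,0],"twist":0},
  ],
)

```text
time: 8.55
eef_pos: [0.4641, -0.1804, 0.1033]
orientation: [-0.13, 3.139, -0.0]
ft_force: [-1.0, -0.4, -1.0]
grip_width: 0.0232
grip_force: 88.1
```

jog_arm(
  series=[
    {"fingers":5,"slide":[0,0,-0.07],"twist":0},
    {"fingers":5,"slide":[0,0,0],"twist":0},
  ],
)

```text
time: 8.8
eef_pos: [0.4641, -0.1803, 0.1013]
orientation: [-0.13, 3.139, -0.0]
ft_force: [0.4, 0.3, -1.9]
grip_width: 0.0232
grip_force: 88.1
```

jog_arm(
  series=[
    {"fingers":50,"slide":[0,0,0],"twist":0},
    {"fingers":50,"slide":[0,0,0],"twist":0},
    {"fingers":50,"slide":[0,0,0],"twist":0},
    {"fingers":50,"slide":[0,0,0.7],"twist":0},
    {"fingers":50,"slide":[0,0,0.8],"twist":0},
    {"fingers":50,"slide":[0,0,0.8],"twist":0},
    {"fingers":50,"slide":[0,0,0.8],"twist":0},
    {"fingers":50,"slide":[0,0,0.8],"twist":0},
    {"fingers":50,"slide":[0,0,0.8],"twist":0},
    {"fingers":50,"slide":[0,0,0.8],"twist":0},
  ],
)

```text
time: 10.05
eef_pos: [0.4639, -0.1803, 0.2669]
orientation: [-0.13, 3.139, -0.0]
ft_force: [0.4, -0.8, 0.3]
grip_width: 0.05
grip_force: 0.0
```

jog_arm(
  series=[
    {"fingers":50,"slide":[0,0.9,0],"twist":0},
    {"fingers":50,"slide":[0,0.9,0],"twist":0},
    {"fingers":50,"slide":[0,0.9,0],"twist":0},
    {"fingers":50,"slide":[0,0.9,0],"twist":0},
    {"fingers":50,"slide":[0,0.9,0],"twist":0},
    {"fingers":50,"slide":[0.1,0.9,0],"twist":0},
    {"fingers":50,"slide":[0.6,0.9,0],"twist":0},
    {"fingers":50,"slide":[0.7,0.9,0],"twist":0},
    {"fingers":50,"slide":[0.7,0.9,0],"twist":0},
    {"fingers":50,"slide":[0.7,0.9,0],"twist":0},
    {"fingers":50,"slide":[0,0,0],"twist":0},
    {"fingers":50,"slide":[0,0,0],"twist":0},
  ],
)

```text
time: 11.55
eef_pos: [0.5477, 0.0896, 0.2659]
orientation: [0.131, -3.138, 0.0]
ft_force: [-0.3, -0.9, 1.3]
grip_width: 0.0498
grip_force: 0.0
```

```bash
python3 - <<'E'
from h import *
s=get_state(); print(s["eef_pos"])
for n in("wrist","top","side"):
    p,d,m=snap(n); q=pts(d,m).reshape(-1,3)
    for nm,x,y,z0,z1 in(("B",.594,.111,.202,.22),("A",.463,-.18,.132,.15)):
        k=(abs(q[:,0]-x)<.035)&(abs(q[:,1]-y)<.035)&(q[:,2]>z0)&(q[:,2]<z1); r=q[k]
        if len(r)>5: print(n,nm,len(r),np.median(r,0).round(4),np.round(cv2.minAreaRect((r[:,:2]*1000).astype(np.float32))[0],1))
E
```

```text
[0.54766149 0.0895874  0.26591097]
wrist B 937 [0.5943 0.1104 0.2115] [595.9 110.8]
wrist A 952 [ 0.4661 -0.1773  0.143 ] [ 466.4 -179.7]
top A 67 [ 0.4646 -0.1784  0.1419] [ 464.5 -179.9]
side B 27 [0.5872 0.1076 0.2084] [592.  107.7]
side A 59 [ 0.4638 -0.1829  0.1407] [ 463.9 -182. ]
```

Cup A stands in the tray (head top 0.142). Cup B next.

jog_arm(
  series=[
    {"fingers":50,"slide":[0.8,0.35,0],"twist":0},
    {"fingers":50,"slide":[0.77,0.35,0],"twist":0},
    {"fingers":50,"slide":[0,0,0],"twist":0},
    {"fingers":50,"slide":[0,0,-0.8],"twist":0},
    {"fingers":50,"slide":[0,0,-0.8],"twist":0},
    {"fingers":50,"slide":[0,0,-0.8],"twist":0},
    {"fingers":50,"slide":[0,0,-0.8],"twist":0},
    {"fingers":50,"slide":[0,0,0],"twist":0},
    {"fingers":5,"slide":[0,0,0],"twist":0},
    {"fingers":5,"slide":[0,0,0],"twist":0},
    {"fingers":5,"slide":[0,0,0],"twist":0},
    {"fingers":5,"slide":[0,0,0],"twist":0},
  ],
)

```text
time: 13.2
eef_pos: [0.5957, 0.1105, 0.1714]
orientation: [-0.13, 3.137, -0.001]
ft_force: [-1.2, -2.8, 7.7]
grip_width: 0.0242
grip_force: 87.6
```

jog_arm(
  series=[
    {"fingers":5,"slide":[0,0,0.45],"twist":0},
    {"fingers":5,"slide":[0,0,0.45],"twist":0},
    {"fingers":5,"slide":[0,0,0],"twist":0},
  ],
)

```text
time: 13.58
eef_pos: [0.5957, 0.1108, 0.1987]
orientation: [-0.13, 3.136, 0.0]
ft_force: [0.2, -0.1, -1.3]
grip_width: 0.0244
grip_force: 88.5
```

jog_arm(
  series=[
    {"fingers":5,"slide":[-0.8,-0.06,0],"twist":0},
    {"fingers":5,"slide":[-0.8,-0.06,0],"twist":0},
    {"fingers":5,"slide":[-0.8,-0.06,0],"twist":0},
    {"fingers":5,"slide":[-0.6,-0.07,0],"twist":0},
    {"fingers":5,"slide":[-0.2,-0.6,0],"twist":0},
    {"fingers":5,"slide":[-0.2,-0.9,0],"twist":0},
    {"fingers":5,"slide":[-0.25,-0.95,0],"twist":0},
    {"fingers":5,"slide":[-0.25,-0.95,0],"twist":0},
    {"fingers":5,"slide":[-0.25,-0.95,0],"twist":0},
    {"fingers":5,"slide":[-0.25,-0.95,0],"twist":0},
    {"fingers":5,"slide":[-0.25,-0.9,0],"twist":0},
    {"fingers":5,"slide":[-0.14,-0.6,0],"twist":0},
  ],
)

```text
time: 15.08
eef_pos: [0.4511, -0.1028, 0.197]
orientation: [0.128, -3.139, 0.0]
ft_force: [0.4, 0.6, -0.6]
grip_width: 0.0242
grip_force: 88.5
```

jog_arm(
  series=[
    {"fingers":5,"slide":[0,0,0],"twist":0},
    {"fingers":5,"slide":[0,0,-0.7],"twist":0},
    {"fingers":5,"slide":[0,0,-0.8],"twist":0},
    {"fingers":5,"slide":[0,0,-0.8],"twist":0},
    {"fingers":5,"slide":[0,0,-0.4],"twist":0},
    {"fingers":5,"slide":[0,0,-0.2],"twist":0},
    {"fingers":5,"slide":[0,0,-0.2],"twist":0},
    {"fingers":5,"slide":[0,0,0],"twist":0},
  ],
)

```text
time: 16.08
eef_pos: [0.4515, -0.1008, 0.1042]
orientation: [-0.13, 3.139, -0.0]
ft_force: [0.0, 0.5, -1.4]
grip_width: 0.0241
grip_force: 88.5
```

jog_arm(
  series=[
    {"fingers":5,"slide":[0,0,-0.06],"twist":0},
    {"fingers":50,"slide":[0,0,0],"twist":0},
    {"fingers":50,"slide":[0,0,0],"twist":0},
    {"fingers":50,"slide":[0,0,0],"twist":0},
    {"fingers":50,"slide":[0,0,0.7],"twist":0},
    {"fingers":50,"slide":[0,0,0.8],"twist":0},
    {"fingers":50,"slide":[0,0,0.8],"twist":0},
    {"fingers":50,"slide":[0,0,0.8],"twist":0},
    {"fingers":50,"slide":[0,0,0.8],"twist":0},
    {"fingers":0,"slide":[0,0,0.8],"twist":0},
    {"fingers":0,"slide":[0,0,0.8],"twist":0},
    {"fingers":0,"slide":[0,0,0],"twist":0},
  ],
)

```text
time: 17.58
eef_pos: [0.452, -0.101, 0.2686]
orientation: [-0.13, 3.136, -0.002]
ft_force: [0.2, 0.2, 0.0]
grip_width: 0.0003
grip_force: 0.0
```

```bash
cat > chk.py <<'E'
from h import *
s=get_state(); print("tcp",s["eef_pos"],"t",s["time"])
for n in("wrist","top","side"):
    p,d,m=snap(n); cv2.imwrite(f"pics/last_{n}.png",p); q=pts(d,m).reshape(-1,3)
    def f(nm,x,y,z0,z1,r=.035):
        k=(abs(q[:,0]-x)<r)&(abs(q[:,1]-y)<r)&(q[:,2]>z0)&(q[:,2]<z1); c=q[k]
        if len(c)>5: print(n,nm,len(c),np.median(c,0).round(4),*[np.round(a,1) for a in cv2.minAreaRect((c[:,:2]*1000).astype(np.float32))])
    f("L",.452,-.1,.132,.15); f("R",.463,-.18,.132,.15); f("noz",.64,-.12,.181,.196)
E
python3 chk.py
```

```text
tcp [ 0.45199579 -0.10103857  0.26861318] t 17.575
wrist L 637 [ 0.4511 -0.1006  0.143 ] [ 451.9 -100.7] [25.4 26. ] 4.5
wrist R 641 [ 0.4652 -0.1793  0.1431] [ 465.8 -179.7] [25.8 25.8] 4.7
top R 12 [ 0.4571 -0.1889  0.1424] [ 460.2 -187.3] [15.9  6.9] 0.6
side L 58 [ 0.4489 -0.1041  0.1405] [ 451.9 -104. ] [29.8 25.5] 2.7
side R 59 [ 0.4646 -0.184   0.1408] [ 464.5 -182.7] [25.9 24.8] 6.9
side noz 66 [ 0.6451 -0.1274  0.1859] [ 640.1 -130.1] [49.6 29.1] 14.5
```

Both cups are in. Now I'll move beside the nozzle with fingers closed to refine its position.

jog_arm(
  series=[
    {"fingers":0,"slide":[0.8,0.3,0],"twist":0},
    {"fingers":0,"slide":[0.8,0.3,0],"twist":0},
    {"fingers":0,"slide":[0.8,0.3,0],"twist":0},
    {"fingers":0,"slide":[0.8,0.3,0],"twist":0},
    {"fingers":0,"slide":[0.8,0.3,0],"twist":0},
    {"fingers":0,"slide":[0,0,0],"twist":0},
    {"fingers":0,"slide":[0,0,0],"twist":0},
  ],
)

```text
time: 18.6
eef_pos: [0.5708, -0.0558, 0.2665]
orientation: [0.13, -3.137, -0.001]
ft_force: [0.1, 0.1, -0.2]
grip_width: -0.0002
grip_force: 0.0
```

```bash
python3 - <<'E'
from h import *
s=get_state(); print(s["eef_pos"])
p,d,m=snap("wrist"); w=pts(d,m); print(proj([.6465,-.124,.188],m))
k=(abs(w[...,0]-.64)<.05)&(abs(w[...,1]+.125)<.05)&(w[...,2]>.183)&(w[...,2]<.195)
q=w[k]; print(len(q),np.median(q,0),cv2.minAreaRect((q[:,:2]*1000).astype(np.float32)))
g=np.round(q[:,:2]/.004).astype(int)
print(g[:,0].min()*4,g[:,1].min()*4)
im=np.zeros((25,25),int); np.add.at(im,(g[:,0]-g[:,0].min(),g[:,1]-g[:,1].min()),1)
print("\n".join("".join("#" if v>1 else "." for v in r[:18]) for r in im[:18]))
cv2.imwrite("pics/c5.png",p)
E
```

```text
[ 0.57081161 -0.0557998   0.26645569]
[[236.6728296  278.48663502]]
541 [ 0.63870528 -0.12456676  0.18792964] ((638.494140625, -122.59033203125), (23.299219131469727, 42.12245559692383), 69.40862274169922)
616 -140
...###............
...###............
...###............
...###............
...###............
..#####...........
.#######..........
.#####.#..........
#####.............
####..............
.#................
..................
..................
..................
..................
..................
..................
..................
```

View pics/c5.png

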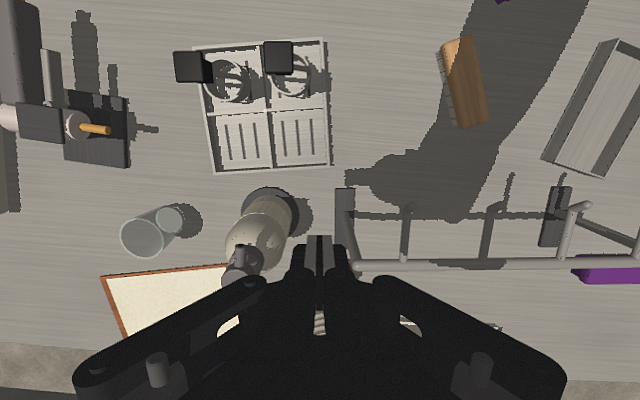

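Depth grid shows the spout from x=0.616 and the cap centred near (0.647, −0.125). I'll move over it and press.

jog_arm(
  series=[
    {"fingers":0,"slide":[0.85,-0.77,0],"twist":0},
    {"fingers":0,"slide":[0.85,-0.77,0],"twist":0},
    {"fingers":0,"slide":[0.84,-0.77,0],"twist":0},
    {"fingers":0,"slide":[0,0,0],"twist":0},
    {"fingers":0,"slide":[0,0,-0.8],"twist":0},
    {"fingers":0,"slide":[0,0,-0.8],"twist":0},
    {"fingers":0,"slide":[0,0,-0.7],"twist":0},
    {"fingers":0,"slide":[0,0,-0.2],"twist":0},
    {"fingers":0,"slide":[0,0,-0.2],"twist":0},
    {"fingers":0,"slide":[0,0,0],"twist":0},
  ],
)

```text
time: 19.9
eef_pos: [0.6474, -0.125, 0.187]
orientation: [-0.13, 3.138, -0.0]
ft_force: [-1.2, 0.1, 2.3]
grip_width: -0.0002
grip_force: 1.1
```

jog_arm(
  series=[
    {"fingers":0,"slide":[0,0,-0.1],"twist":0},
    {"fingers":0,"slide":[0,0,-0.1],"twist":0},
    {"fingers":0,"slide":[0,0,0],"twist":0},
  ],
)

```text
time: 20.27
eef_pos: [0.6477, -0.1251, 0.1807]
orientation: [-0.13, 3.138, -0.0]
ft_force: [-1.8, 0.6, 5.9]
grip_width: 0.0003
grip_force: 3.0
```

jog_arm(
  series=[
    {"fingers":0,"slide":[0,0,-0.1],"twist":0},
    {"fingers":0,"slide":[0,0,-0.05],"twist":0},
    {"fingers":0,"slide":[0,0,0],"twist":0},
    {"fingers":0,"slide":[0,0,0],"twist":0},
  ],
)

```text
time: 20.78
eef_pos: [0.6479, -0.1251, 0.1798]
orientation: [-0.13, 3.134, -0.003]
ft_force: [-9.4, 2.3, 26.8]
grip_width: 0.0001
grip_force: 13.4
```

The cap is against its stop (27 N). Now I'll release it and go view the air gun.

jog_arm(
  series=[
    {"fingers":0,"slide":[0,0,0.7],"twist":0},
    {"fingers":0,"slide":[0,0,0.8],"twist":0},
    {"fingers":0,"slide":[0,0,0.8],"twist":0},
    {"fingers":0,"slide":[0,0,0.8],"twist":0},
    {"fingers":85,"slide":[-0.9,-0.7,0],"twist":0},
    {"fingers":85,"slide":[-0.9,-0.7,0],"twist":0},
    {"fingers":85,"slide":[-0.9,-0.7,0],"twist":0},
    {"fingers":85,"slide":[-0.9,-0.7,0],"twist":0},
    {"fingers":85,"slide":[-0.9,-0.7,0],"twist":0},
    {"fingers":85,"slide":[-0.9,-0.7,0],"twist":0},
    {"fingers":85,"slide":[-0.9,-0.7,0],"twist":0},
    {"fingers":85,"slide":[0,0,0],"twist":0},
  ],
)

```text
time: 22.28
eef_pos: [0.4574, -0.2734, 0.2689]
orientation: [-0.126, 3.139, -0.001]
ft_force: [-0.4, -0.1, -0.6]
grip_width: 0.0847
grip_force: 0.0
```

jog_arm(
  series=[
    {"fingers":85,"slide":[-0.5,0,0],"twist":0},
    {"fingers":85,"slide":[0,0,0],"twist":0},
    {"fingers":85,"slide":[0,0,0],"twist":0},
  ],
)

```text
time: 22.65
eef_pos: [0.4439, -0.2717, 0.2689]
orientation: [-0.131, 3.139, -0.0]
ft_force: [-0.3, 0.4, -0.5]
grip_width: 0.0849
grip_force: 0.0
```

```bash
python3 - <<'E'
from h import *
s=get_state(); print(s["eef_pos"])
p,d,m=snap("wrist"); w=pts(d,m); np.savez("wristG0.npz",p=p,d=d,**{k:np.array(v) for k,v in m.items()})
cv2.imwrite("pics/c6.png",p)
k=(w[...,0]>.36)&(w[...,0]<.6)&(w[...,1]<-.27)&(w[...,1]>-.46)&(w[...,2]>.055)&(w[...,2]<.11)
q=w[k]; x0,y0=.36,-.46
g=((q[:,:2]-[x0,y0])/.005).astype(int); im=np.zeros((48,40)); np.maximum.at(im,(g[:,0],g[:,1]),q[:,2]*1000)
for i in range(48):
    if im[i].any(): print(round((x0+i*.005)*1000),"".join(f"{int(v):4d}" if v else "   ." for v in im[i][8:]))
print("ycol", [round((y0+.005*(j+8))*1000) for j in (0,10,20)])
E
```

```text
[ 0.44389786 -0.2717423   0.26886968]
385    .   .  73  80  73  78   .   .   .   .   .   .   .   .   .   .   .   .   .   .   .   .   .   .   .   .   .   .   .   .   .   .
390    .   .  77  80  81  81  74   .   .   .   .   .   .   .   .   .   .   .   .   .   .   .   .   .   .   .   .   .   .   .   .   .
395    .   .  78  80  81  79   .   .   .   .   .   .   .   .   .   .   .   .   .   .   .   .   .   .   .   .   .   .   .   .   .   .
400    .  86  87  88  87  86  85   .   .   .   .   .   .   .   .   .   .   .   .   .   .   .   .   .   .   .   .   .   .   .   .   .
405    .  87  89  89  89  89  89   .   .   .   .   .   .   .   .   .   .   .   .   .   .   .   .   .   .   .   .   .   .   .   .   .
410    .  88  89  89  90  89  89   .   .   .   .   .   .   .   .   .   .   .   .   .   .   .   .   .   .   .   .   .   .   .   .   .
415    .  88  89  89  89  89  88   .   .   .   .   .   .   .   .   .   .   .   .   .   .   .   .   .   .   .   .   .   .   .   .   .
420    .  88  88  89  89  89  88   .   .   .   .   .   .   .   .   .   .   .   .   .   .   .   .   .   .   .   .   .   .   .   .   
[... 2783 characters left out ...]
  .   .   .
530   90  89  89  89  95  95  95  95  95  94  95  95  95  95  94  89  77  76  76  77  77  76   .   .   .   .   .   .   .   .   .   .
535   88  87  88  88  94  95  95  95  94  94  95  95  95  95  94  88  75  75  76  76  76  76   .   .   .   .   .   .   .   .   .   .
540   83  85  84  85  95  94  93   .   .   .  94  95  95  95  94  84   .   .   .   .   .   .   .   .   .   .   .   .   .   .   .   .
545    .   .   .  78  95  95   .   .   .   .  95  95  95  95  92  78   .   .   .   .   .   .   .   .   .   .   .   .   .   .   .   .
550    .   .   .   .   .   .   .   .   .   .   .  94  94  94  92   .   .   .   .   .   .   .   .   .   .   .   .   .   .   .   .   .
ycol [-420, -370, -320]
```

View pics/c6.png

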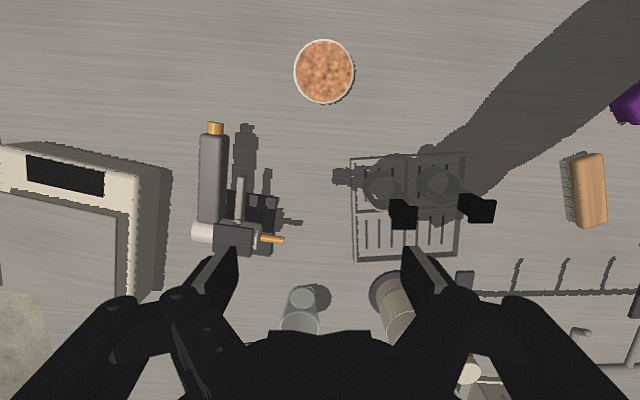

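```bash
python3 - <<'E'
from m import *
p,d,m=load("wristG"); w=pts(d,m).reshape(-1,3)
k=(w[:,0]>.405)&(w[:,0]<.495)&(w[:,1]<-.38)&(w[:,1]>-.44)&(w[:,2]>.084)&(w[:,2]<.095); q=w[k]
b=w[(w[:,0]>.445)&(w[:,0]<.497)&(w[:,1]<-.35)&(w[:,1]>-.38)&(w[:,2]>.076)&(w[:,2]<.085)]
for nm,c in(("grip",q),("bar",b)):
    r=[]
    for x in np.arange(c[:,0].min(),c[:,0].max()-.005,.006):
        s=c[(c[:,0]>=x)&(c[:,0]<x+.006)]; r.append((x+.003,np.percentile(s[:,1],1),np.percentile(s[:,1],99)))
    r=np.array(r); print(nm,len(c),c[:,0].min(),np.polyfit(r[:,0]-.466,r[:,1],1),np.polyfit(r[:,0]-.466,r[:,2],1))
l=w[(w[:,0]>.445)&(w[:,0]<.49)&(w[:,1]>-.36)&(w[:,1]<-.31)]; print("low max z",np.nanmax(l[:,2]),np.percentile(l[:,2],95))
l=w[(w[:,0]>.445)&(w[:,0]<.49)&(w[:,1]>-.46)&(w[:,1]<-.425)]; print("other side",len(l),np.percentile(l[:,2],95))
E
```

```text
grip 1708 0.4050237430179108 [-0.0667805  -0.41619645] [-0.06657103 -0.39016213]
bar 278 0.4508889684095025 [-0.05436258 -0.37160656] [-0.06939864 -0.36291245]
low max z 0.36050308992528346 0.35438045843841176
other side 156 0.00252612264673493
```

Gun yaw is −3.8°, span 54.5 mm as stated, midpoint (0.466, −0.390). I'll align above it and descend.

jog_arm(
  series=[
    {"fingers":85,"slide":[0.18,-0.98,0],"twist":-0.4},
    {"fingers":85,"slide":[0.18,-0.98,0],"twist":-0.45},
    {"fingers":85,"slide":[0.19,-0.98,0],"twist":0},
    {"fingers":85,"slide":[0.19,-0.99,0],"twist":0},
    {"fingers":85,"slide":[0,0,-0.8],"twist":0},
    {"fingers":85,"slide":[0,0,-0.9],"twist":0},
    {"fingers":85,"slide":[0,0,-0.9],"twist":0},
    {"fingers":85,"slide":[0,0,-0.9],"twist":0},
    {"fingers":85,"slide":[0,0,-0.9],"twist":0},
    {"fingers":85,"slide":[0,0,0],"twist":0},
  ],
)

```text
time: 23.95
eef_pos: [0.4655, -0.389, 0.1348]
orientation: [-0.102, -3.137, -0.005]
ft_force: [-0.1, 0.1, 0.3]
grip_width: 0.0852
grip_force: 0.0
```

jog_arm(
  series=[
    {"fingers":85,"slide":[0,0,-0.7],"twist":0},
    {"fingers":85,"slide":[0,0,-0.7],"twist":0},
    {"fingers":85,"slide":[0,0,-0.7],"twist":0},
    {"fingers":85,"slide":[0,0,-0.6],"twist":0},
    {"fingers":85,"slide":[0,0,0],"twist":0},
  ],
)

```text
time: 24.58
eef_pos: [0.466, -0.3898, 0.0558]
orientation: [-0.103, -3.139, -0.001]
ft_force: [-0.4, -0.5, 0.7]
grip_width: 0.085
grip_force: 0.0
```

jog_arm(
  series=[
    {"fingers":35,"slide":[0,0,0],"twist":0},
    {"fingers":35,"slide":[0,0,0],"twist":0},
    {"fingers":35,"slide":[0,0,0],"twist":0},
    {"fingers":35,"slide":[0,0,0],"twist":0},
    {"fingers":35,"slide":[0,0,0],"twist":0},
    {"fingers":35,"slide":[0,0,0],"twist":0},
  ],
  grip_force=40,
)

```text
time: 25.32
eef_pos: [0.4661, -0.3973, 0.0593]
orientation: [0.109, 3.137, -0.022]
ft_force: [-7.7, -25.8, 6.5]
grip_width: 0.0425
grip_force: 42.5
```

Width 42.5 mm, so the trigger is against its stop. Now I'll release it and rise.

jog_arm(
  series=[
    {"fingers":85,"slide":[0,0,0],"twist":0},
    {"fingers":85,"slide":[0,0,0],"twist":0},
    {"fingers":85,"slide":[0,0,0],"twist":0},
    {"fingers":85,"slide":[0,0,0],"twist":0},
    {"fingers":85,"slide":[0,0,0.7],"twist":0},
    {"fingers":85,"slide":[0,0,0.9],"twist":0},
    {"fingers":85,"slide":[0,0,0.9],"twist":0},
    {"fingers":85,"slide":[0,0,0.9],"twist":0},
    {"fingers":85,"slide":[0,0,0.9],"twist":0},
    {"fingers":85,"slide":[0,0,0.9],"twist":0},
    {"fingers":85,"slide":[0,0,0.9],"twist":0},
    {"fingers":85,"slide":[0,0,0.9],"twist":0},
  ],
)

```text
time: 26.82
eef_pos: [0.4659, -0.3897, 0.2666]
orientation: [-0.102, -3.14, -0.0]
ft_force: [1.0, -0.2, 0.3]
grip_width: 0.0854
grip_force: 0.0
```

```bash
python3 - <<'E'
from h import *
exec(open("chk.py").read())
p,d,m=snap("top"); w=pts(d,m).reshape(-1,3)
b=w[(w[:,0]>.445)&(w[:,0]<.497)&(w[:,1]<-.35)&(w[:,1]>-.39)&(w[:,2]>.07)&(w[:,2]<.09)]; print("bar",len(b),np.median(b,0) if len(b) else "")
p,d,m=snap("wrist"); w=pts(d,m).reshape(-1,3)
b=w[(w[:,0]>.445)&(w[:,0]<.497)&(w[:,1]<-.35)&(w[:,1]>-.385)&(w[:,2]>.07)&(w[:,2]<.085)]; print("bar w",len(b),np.median(b,0) if len(b) else "")
E
```

```text
tcp [ 0.46586078 -0.38968694  0.26661683] t 26.825
wrist L 771 [ 0.4516 -0.1039  0.1427] [ 452.2 -101.5] [26.8 27.8] 6.3
wrist R 714 [ 0.4648 -0.1823  0.1428] [ 465.8 -181.1] [26.9 28.2] 5.7
wrist noz 388 [ 0.6363 -0.1244  0.1852] [ 637.3 -122.4] [44.4 16.8] 17.4
top L 68 [ 0.4498 -0.1006  0.1417] [ 450.2 -100.7] [25.1 24.6] 89.9
top R 68 [ 0.4644 -0.1786  0.1417] [ 464.6 -179. ] [25.2 25.6] 6.1
top noz 86 [ 0.6463 -0.1221  0.1878] [ 639.4 -125.6] [47.2 27.7] 15.0
side L 57 [ 0.4498 -0.1042  0.1405] [ 449.9 -103.7] [25.8 23.5] 5.4
side R 60 [ 0.4628 -0.183   0.1404] [ 464.3 -183. ] [27.1 24.3] 2.6
side noz 56 [ 0.6484 -0.1278  0.186 ] [ 642.3 -128.3] [46.1 28.7] 15.5
bar 0 
bar w 295 [ 0.47366107 -0.3683297   0.07981806]
```

The trigger is released and the cups still stand. Now I'll pick up the left cup for return.

jog_arm(
  series=[
    {"fingers":50,"slide":[-0.05,0.96,0],"twist":0.4},
    {"fingers":50,"slide":[-0.05,0.96,0],"twist":0.45},
    {"fingers":50,"slide":[-0.05,0.96,0],"twist":0},
    {"fingers":50,"slide":[-0.05,0.96,0],"twist":0},
    {"fingers":50,"slide":[-0.05,0.96,0],"twist":0},
    {"fingers":50,"slide":[-0.05,0.96,0],"twist":0},
    {"fingers":50,"slide":[-0.05,0.96,0],"twist":0},
    {"fingers":50,"slide":[-0.05,0.96,0],"twist":0},
    {"fingers":50,"slide":[-0.05,0.96,0],"twist":0},
    {"fingers":50,"slide":[-0.05,0.96,0],"twist":0},
    {"fingers":50,"slide":[0,0,0],"twist":0},
    {"fingers":50,"slide":[0,0,0],"twist":0},
  ],
)

```text
time: 28.58
eef_pos: [0.4507, -0.1022, 0.2652]
orientation: [0.131, -3.138, -0.0]
ft_force: [-0.9, -0.9, -0.2]
grip_width: 0.05
grip_force: 0.0
```

jog_arm(
  series=[
    {"fingers":50,"slide":[0,0,-0.9],"twist":0},
    {"fingers":50,"slide":[0,0,-0.9],"twist":0},
    {"fingers":50,"slide":[0,0,-0.9],"twist":0},
    {"fingers":50,"slide":[0,0,-0.9],"twist":0},
    {"fingers":50,"slide":[0,0,-0.9],"twist":0},
    {"fingers":50,"slide":[0,0,-0.95],"twist":0},
    {"fingers":50,"slide":[0,0,0],"twist":0},
    {"fingers":5,"slide":[0,0,0],"twist":0},
    {"fingers":5,"slide":[0,0,0],"twist":0},
    {"fingers":5,"slide":[0,0,0],"twist":0},
    {"fingers":5,"slide":[0,0,0],"twist":0},
  ],
  grip_force=90,
)

```text
time: 29.95
eef_pos: [0.4514, -0.1022, 0.1033]
orientation: [-0.13, 3.137, -0.001]
ft_force: [-1.4, -0.1, 6.7]
grip_width: 0.0242
grip_force: 87.6
```

jog_arm(
  series=[
    {"fingers":5,"slide":[0,0,0.5],"twist":0},
    {"fingers":5,"slide":[0,0,0.8],"twist":0},
    {"fingers":5,"slide":[0,0,0.8],"twist":0},
    {"fingers":5,"slide":[0,0,0.8],"twist":0},
    {"fingers":5,"slide":[0,0,0.3],"twist":0},
    {"fingers":5,"slide":[0,0,0],"twist":0},
  ],
)

```text
time: 30.7
eef_pos: [0.4509, -0.102, 0.1983]
orientation: [-0.13, 3.138, -0.0]
ft_force: [-0.1, -0.3, -1.6]
grip_width: 0.0242
grip_force: 88.5
```

jog_arm(
  series=[
    {"fingers":5,"slide":[0.1,0.7,0],"twist":0},
    {"fingers":5,"slide":[0.16,0.95,0],"twist":0},
    {"fingers":5,"slide":[0.16,0.95,0],"twist":0},
    {"fingers":5,"slide":[0.16,0.95,0],"twist":0},
    {"fingers":5,"slide":[0.16,0.95,0],"twist":0},
    {"fingers":5,"slide":[0.16,0.95,0],"twist":0},
    {"fingers":5,"slide":[0.16,0.95,0],"twist":0},
    {"fingers":5,"slide":[0.16,0.95,0],"twist":0},
    {"fingers":5,"slide":[0.16,0.95,0],"twist":0},
    {"fingers":5,"slide":[0.16,0.95,0],"twist":0},
    {"fingers":5,"slide":[0.1,0.25,0],"twist":0},
    {"fingers":5,"slide":[0,0,0],"twist":0},
  ],
)

```text
time: 32.2
eef_pos: [0.4997, 0.183, 0.1974]
orientation: [0.131, -3.137, 0.001]
ft_force: [0.9, 0.7, -1.7]
grip_width: 0.0244
grip_force: 88.6
```

```bash
python3 - <<'E'
from h import *
s=get_state(); print(s["eef_pos"])
p,d,m=snap("wrist"); cv2.imwrite("pics/c7.png",p)
w=pts(d,m).reshape(-1,3); q=w[(w[:,0]>.53)&(w[:,0]<.61)&(w[:,1]>.0)&(w[:,1]<.33)&(w[:,2]>.155)&(w[:,2]<.178)]
for y in np.arange(.0,.33,.01):
    c=q[(q[:,1]>=y)&(q[:,1]<y+.01)]
    if len(c): print(round(y,2),len(c),np.median(c,0).round(3),c[:,0].min().round(3))
E
```

```text
[0.49974979 0.18301595 0.19735578]
0.02 147 [0.57  0.029 0.17 ] 0.564
0.03 526 [0.585 0.032 0.165] 0.564
0.18 88 [0.58  0.188 0.164] 0.572
0.19 97 [0.582 0.192 0.164] 0.572
0.26 58 [0.607 0.268 0.162] 0.602
0.27 64 [0.608 0.273 0.165] 0.602
```

View pics/c7.png

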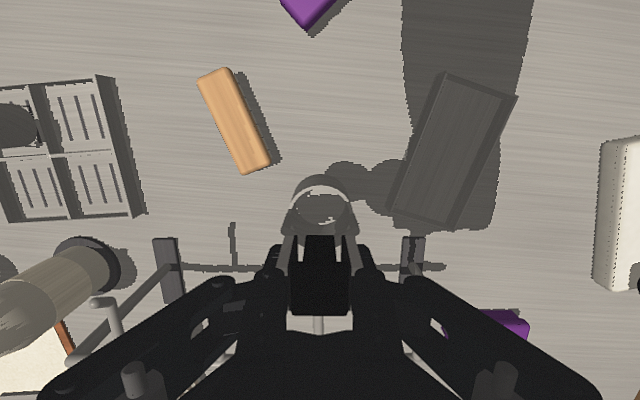

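The cup is held straight and the target peg axis is at y≈0.190, as expected. Inserting and lowering.

jog_arm(
  series=[
    {"fingers":5,"slide":[0.5,0.04,0.05],"twist":0},
    {"fingers":5,"slide":[0.6,0.05,0],"twist":0},
    {"fingers":5,"slide":[0.6,0.05,0],"twist":0},
    {"fingers":5,"slide":[0.6,0.05,0],"twist":0},
    {"fingers":5,"slide":[0.55,0.05,0],"twist":0},
    {"fingers":5,"slide":[0,0,0],"twist":0},
    {"fingers":5,"slide":[0,0,-0.4],"twist":0},
    {"fingers":5,"slide":[0,0,-0.3],"twist":0},
    {"fingers":5,"slide":[0,0,-0.15],"twist":0},
    {"fingers":5,"slide":[0,0,0],"twist":0},
  ],
)

```text
time: 33.5
eef_pos: [0.5851, 0.1902, 0.174]
orientation: [0.13, -3.138, 0.0]
ft_force: [0.5, -0.3, -1.0]
grip_width: 0.0241
grip_force: 88.6
```

jog_arm(
  series=[
    {"fingers":5,"slide":[0,0,-0.06],"twist":0},
    {"fingers":5,"slide":[0,0,-0.04],"twist":0},
    {"fingers":5,"slide":[0,0,0],"twist":0},
  ],
)

```text
time: 33.88
eef_pos: [0.5859, 0.1899, 0.172]
orientation: [-0.13, 3.137, -0.001]
ft_force: [0.1, -2.3, 4.0]
grip_width: 0.0243
grip_force: 88.5
```

jog_arm(
  series=[
    {"fingers":45,"slide":[0,0,0],"twist":0},
    {"fingers":45,"slide":[0,0,0],"twist":0},
    {"fingers":45,"slide":[0,0,0],"twist":0},
    {"fingers":50,"slide":[0,0,0.5],"twist":0},
    {"fingers":50,"slide":[0,0,0.8],"twist":0},
    {"fingers":50,"slide":[0,0,0.9],"twist":0},
    {"fingers":50,"slide":[0,0,0.9],"twist":0},
  ],
)

```text
time: 34.75
eef_pos: [0.5854, 0.1903, 0.2663]
orientation: [-0.13, 3.138, 0.0]
ft_force: [0.0, 0.7, -0.0]
grip_width: 0.0503
grip_force: 0.0
```

jog_arm(
  series=[
    {"fingers":50,"slide":[-0.5,-0.9,0],"twist":0},
    {"fingers":50,"slide":[-0.5,-0.9,0],"twist":0},
    {"fingers":50,"slide":[-0.5,-0.9,0],"twist":0},
    {"fingers":50,"slide":[-0.5,-0.9,0],"twist":0},
    {"fingers":50,"slide":[-0.5,-0.9,0],"twist":0},
    {"fingers":50,"slide":[-0.5,-0.9,0],"twist":0},
    {"fingers":50,"slide":[-0.5,-0.9,0],"twist":0},
    {"fingers":50,"slide":[-0.5,-0.9,0],"twist":0},
    {"fingers":50,"slide":[0,0,0],"twist":0},
  ],
)

```text
time: 35.88
eef_pos: [0.465, -0.027, 0.2656]
orientation: [-0.126, 3.138, -0.001]
ft_force: [-0.3, 0.8, 0.3]
grip_width: 0.0497
grip_force: 0.0
```

```bash
cat > chk2.py <<'E'
from h import *
s=get_state(); print("tcp",s["eef_pos"],"t",s["time"])
for n in("wrist","top","side"):
    p,d,m=snap(n); cv2.imwrite(f"pics/last_{n}.png",p); W=pts(d,m); q=W.reshape(-1,3)
    def f(nm,x,y,z0,z1,r=.035):
        k=(abs(q[:,0]-x)<r)&(abs(q[:,1]-y)<r)&(q[:,2]>z0)&(q[:,2]<z1); c=q[k]
        if len(c)>5: print(n,nm,len(c),np.median(c,0).round(4),*[np.round(a,1) for a in cv2.minAreaRect((c[:,:2]*1000).astype(np.float32))])
    f("R",.464,-.18,.132,.15); f("h190",.588,.19,.2,.22); f("h111",.595,.111,.2,.22)
    k=cv2.inRange(cv2.cvtColor(p,cv2.COLOR_BGR2HSV),(8,80,60),(22,255,255))>0
    c=W[k]; c=c[(c[:,0]>.33)&(c[:,0]<.57)&(c[:,1]>.0)&(c[:,1]<.42)&(c[:,2]>.025)&(c[:,2]<.06)]
    if len(c)>20: print(n,"brush",len(c),np.median(c,0).round(4),*[np.round(a,1) for a in cv2.minAreaRect((c[:,:2]*1000).astype(np.float32))])
E
python3 chk2.py
```

```text
tcp [ 0.46497926 -0.02699138  0.26556793] t 35.875
wrist R 692 [ 0.4651 -0.1789  0.143 ] [ 465.8 -179.9] [25.6 26. ] 4.8
wrist h190 97 [0.5744 0.1957 0.2098] [574.6 195.7] [11.7  6.3] 65.0
wrist brush 2253 [0.4393 0.0841 0.0368] [441.9  86.5] [108.2  38.5] 26.8
top R 68 [ 0.4647 -0.1785  0.1418] [ 464.8 -178.8] [26.1 25.7] 1.4
top h190 71 [0.5851 0.1907 0.2107] [584.6 190.8] [26.9 24.8] 2.5
top brush 69 [0.477  0.1109 0.0358] [475.3 105.9] [31.2 34.1] 27.0
side R 61 [ 0.4628 -0.183   0.1406] [ 463.8 -182.3] [27.4 24. ] 8.2
side h190 43 [0.5827 0.1866 0.2079] [585.7 186.6] [24.6 28.8] 79.0
side brush 266 [0.4371 0.0829 0.0339] [442.7  85.1] [115.3  38.7] 28.0
```

Cup hangs at (0.585, 0.190) at head height 0.21. The brush has been knocked to (0.442, 0.086). Fetching the other cup.

jog_arm(
  series=[
    {"fingers":50,"slide":[0,-0.86,0],"twist":0},
    {"fingers":50,"slide":[0,-0.86,0],"twist":0},
    {"fingers":50,"slide":[0,-0.86,0],"twist":0},
    {"fingers":50,"slide":[0,-0.86,0],"twist":0},
    {"fingers":50,"slide":[0,-0.86,0],"twist":0},
    {"fingers":50,"slide":[0,-0.85,0],"twist":0},
    {"fingers":50,"slide":[0,0,0],"twist":0},
    {"fingers":50,"slide":[0,0,0],"twist":0},
  ],
)

```text
time: 37.02
eef_pos: [0.4658, -0.1795, 0.2642]
orientation: [0.131, -3.139, -0.001]
ft_force: [0.4, -0.3, 0.5]
grip_width: 0.0501
grip_force: 0.0
```

jog_arm(
  series=[
    {"fingers":50,"slide":[0,0,-0.9],"twist":0},
    {"fingers":50,"slide":[0,0,-0.9],"twist":0},
    {"fingers":50,"slide":[0,0,-0.9],"twist":0},
    {"fingers":50,"slide":[0,0,-0.9],"twist":0},
    {"fingers":50,"slide":[0,0,-0.9],"twist":0},
    {"fingers":50,"slide":[0,0,-0.92],"twist":0},
    {"fingers":50,"slide":[0,0,0],"twist":0},
    {"fingers":5,"slide":[0,0,0],"twist":0},
    {"fingers":5,"slide":[0,0,0],"twist":0},
    {"fingers":5,"slide":[0,0,0],"twist":0},
    {"fingers":5,"slide":[0,0,0],"twist":0},
  ],
)

```text
time: 38.4
eef_pos: [0.4663, -0.1807, 0.103]
orientation: [-0.13, 3.137, -0.002]
ft_force: [1.0, -0.8, 6.5]
grip_width: 0.0241
grip_force: 87.6
```

jog_arm(
  series=[
    {"fingers":5,"slide":[0,0,0.5],"twist":0},
    {"fingers":5,"slide":[0,0,0.8],"twist":0},
    {"fingers":5,"slide":[0,0,0.8],"twist":0},
    {"fingers":5,"slide":[0,0,0.8],"twist":0},
    {"fingers":5,"slide":[0,0,0.3],"twist":0},
    {"fingers":5,"slide":[0,0,0],"twist":0},
  ],
)

```text
time: 39.15
eef_pos: [0.4656, -0.1804, 0.1979]
orientation: [-0.13, 3.138, -0.001]
ft_force: [-0.5, 0.1, -1.9]
grip_width: 0.0239
grip_force: 88.4
```

jog_arm(
  series=[
    {"fingers":5,"slide":[0.1,0.7,0],"twist":0},
    {"fingers":5,"slide":[0.11,0.95,0],"twist":0},
    {"fingers":5,"slide":[0.11,0.95,0],"twist":0},
    {"fingers":5,"slide":[0.11,0.95,0],"twist":0},
    {"fingers":5,"slide":[0.11,0.95,0],"twist":0},
    {"fingers":5,"slide":[0.11,0.95,0],"twist":0},
    {"fingers":5,"slide":[0.11,0.95,0],"twist":0},
    {"fingers":5,"slide":[0.11,0.95,0],"twist":0},
    {"fingers":5,"slide":[0.11,0.95,0],"twist":0},
    {"fingers":5,"slide":[0.11,0.95,0],"twist":0},
    {"fingers":5,"slide":[0.06,0.2,0],"twist":0},
    {"fingers":5,"slide":[0,0,0],"twist":0},
  ],
)

```text
time: 40.65
eef_pos: [0.4998, 0.1032, 0.1969]
orientation: [0.131, -3.138, 0.0]
ft_force: [0.3, -0.3, -0.1]
grip_width: 0.0242
grip_force: 88.5
```

jog_arm(
  series=[
    {"fingers":5,"slide":[0.5,0.04,0],"twist":0},
    {"fingers":5,"slide":[0.65,0.05,0],"twist":0},
    {"fingers":5,"slide":[0.65,0.05,0],"twist":0},
    {"fingers":5,"slide":[0.65,0.05,0],"twist":0},
    {"fingers":5,"slide":[0.6,0.05,0],"twist":0},
    {"fingers":5,"slide":[0,0,0],"twist":0},
  ],
)

```text
time: 41.4
eef_pos: [0.593, 0.1094, 0.1968]
orientation: [0.128, -3.138, 0.0]
ft_force: [-0.1, 0.5, -1.6]
grip_width: 0.0241
grip_force: 88.5
```

jog_arm(
  series=[
    {"fingers":5,"slide":[0,0.03,-0.4],"twist":0},
    {"fingers":5,"slide":[0,0,-0.3],"twist":0},
    {"fingers":5,"slide":[0,0,-0.1],"twist":0},
    {"fingers":5,"slide":[0,0,-0.07],"twist":0},
    {"fingers":5,"slide":[0,0,0],"twist":0},
  ],
)

```text
time: 42.02
eef_pos: [0.5915, 0.1109, 0.172]
orientation: [-0.13, 3.138, -0.001]
ft_force: [-0.8, -2.4, 1.1]
grip_width: 0.0238
grip_force: 88.4
```

jog_arm(
  series=[
    {"fingers":45,"slide":[0,0,0],"twist":0},
    {"fingers":45,"slide":[0,0,0],"twist":0},
    {"fingers":45,"slide":[0,0,0],"twist":0},
    {"fingers":50,"slide":[0,0,0.5],"twist":0},
    {"fingers":50,"slide":[0,0,0.8],"twist":0},
    {"fingers":50,"slide":[0,0,0.9],"twist":0},
    {"fingers":50,"slide":[0,0,0.9],"twist":0},
  ],
)

```text
time: 42.9
eef_pos: [0.5915, 0.1114, 0.2666]
orientation: [-0.13, 3.138, 0.0]
ft_force: [0.2, 0.3, 0.1]
grip_width: 0.05
grip_force: 0.0
```

jog_arm(
  series=[
    {"fingers":60,"slide":[-0.9,0,0],"twist":-0.9},
    {"fingers":60,"slide":[-0.9,0,0],"twist":-0.9},
    {"fingers":60,"slide":[-0.9,0,0],"twist":-0.9},
    {"fingers":60,"slide":[-0.9,0,0],"twist":-0.9},
    {"fingers":60,"slide":[-0.9,0,0],"twist":-0.9},
    {"fingers":60,"slide":[-0.8,0,0],"twist":-0.9},
    {"fingers":60,"slide":[0,0,0],"twist":-0.5},
    {"fingers":60,"slide":[0,0,0],"twist":0},
  ],
)

```text
time: 43.9
eef_pos: [0.4325, 0.1114, 0.2657]
orientation: [1.431, 2.795, 0.001]
ft_force: [-0.7, 0.2, 0.6]
grip_width: 0.06
grip_force: 0.0
```

```bash
python3 chk2.py
```

```text
tcp [0.43249982 0.11136638 0.26573577] t 43.9
wrist h190 1107 [0.583  0.1898 0.2112] [586.5 190. ] [28.  26.2] 4.8
wrist brush 2105 [0.4415 0.0892 0.0369] [442.6  87.8] [108.   37.9] 26.5
top brush 212 [0.4265 0.0773 0.0357] [440.6  80.4] [104.2  33.3] 18.4
side h190 43 [0.584  0.1847 0.2081] [585.4 188. ] [26.2 26.2] 88.4
side h111 49 [0.5875 0.106  0.2085] [589.8 109.3] [26.6 28.8] 7.4
side brush 268 [0.4384 0.0819 0.0342] [441.4  84.3] [112.6  38.6] 27.9
```

Both cups hang. I turned the wrong way for the brush (long axis 26.5°), so I'll turn back to a 116.5° closing axis and grasp it.

jog_arm(
  series=[
    {"fingers":60,"slide":[0.33,-0.8,0],"twist":0.9},
    {"fingers":60,"slide":[0,0,0],"twist":0.9},
    {"fingers":60,"slide":[0,0,0],"twist":0.9},
    {"fingers":60,"slide":[0,0,0],"twist":0.9},
    {"fingers":60,"slide":[0,0,0],"twist":0.9},
    {"fingers":60,"slide":[0,0,0],"twist":0.9},
    {"fingers":60,"slide":[0,0,0],"twist":0.9},
    {"fingers":60,"slide":[0,0,0],"twist":0.9},
    {"fingers":60,"slide":[0,0,0],"twist":0.87},
    {"fingers":60,"slide":[0,0,0],"twist":0},
    {"fingers":60,"slide":[0,0,0],"twist":0},
  ],
)

```text
time: 45.42
eef_pos: [0.4425, 0.0873, 0.2645]
orientation: [0.714, -3.059, -0.0]
ft_force: [-0.4, 0.5, 0.6]
grip_width: 0.06
grip_force: 0.0
```

jog_arm(
  series=[
    {"fingers":60,"slide":[0,0,-0.9],"twist":0},
    {"fingers":60,"slide":[0,0,-0.9],"twist":0},
    {"fingers":60,"slide":[0,0,-0.9],"twist":0},
    {"fingers":60,"slide":[0,0,-0.9],"twist":0},
    {"fingers":60,"slide":[0,0,-0.9],"twist":0},
    {"fingers":60,"slide":[0,0,0],"twist":0},
  ],
)

```text
time: 46.18
eef_pos: [0.4413, 0.0873, 0.1283]
orientation: [0.715, -3.056, -0.001]
ft_force: [-0.1, -0.1, -0.5]
grip_width: 0.0602
grip_force: 0.0
```

```bash
python3 chk2.py; python3 -c "
import cv2;cv2.imwrite('pics/c8.png',cv2.imread('pics/last_wrist.png'))"
```

```text
tcp [0.44134386 0.087272   0.12831708] t 46.175
wrist brush 4870 [0.4369 0.0853 0.0369] [442.   87.4] [108.3  37.3] 26.9
top h190 73 [0.585  0.1909 0.211 ] [584.8 190.7] [25.3 25.3] 6.0
top h111 71 [0.5881 0.1095 0.2104] [589.3 109.7] [26.2 24.7] 2.2
side h190 20 [0.5899 0.179  0.208 ] [589.7 182. ] [27.1 13.4] 57.9
side h111 50 [0.5875 0.1078 0.2085] [588.9 107.9] [30.1 25.8] 10.6
side brush 266 [0.4369 0.082  0.0339] [440.4  85.3] [112.   39.2] 26.6
```

View pics/c8.png

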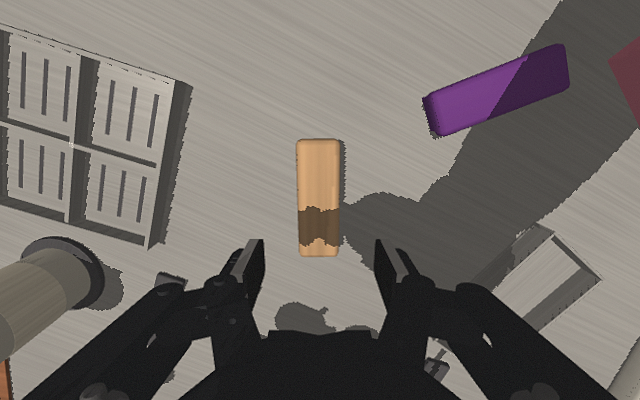

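The wooden brush at (319,198) is centred and aligned between the fingers. Both cups hang at (0.585, 0.190) and (0.589, 0.110). Grasping.

jog_arm(
  series=[
    {"fingers":60,"slide":[0,0,-0.9],"twist":0},
    {"fingers":60,"slide":[0,0,-0.9],"twist":0},
    {"fingers":60,"slide":[0,0,-0.9],"twist":0},
    {"fingers":60,"slide":[0,0,-0.7],"twist":0},
    {"fingers":60,"slide":[0,0,-0.3],"twist":0},
    {"fingers":60,"slide":[0,0,0],"twist":0},
    {"fingers":20,"slide":[0,0,0],"twist":0},
    {"fingers":20,"slide":[0,0,0],"twist":0},
    {"fingers":20,"slide":[0,0,0],"twist":0},
    {"fingers":20,"slide":[0,0,0],"twist":0},
  ],
  grip_force=50,
)

```text
time: 47.58
eef_pos: [0.4432, 0.0873, 0.0197]
orientation: [-0.718, 3.056, -0.001]
ft_force: [-0.7, -0.5, 5.1]
grip_width: 0.0368
grip_force: 50.4
```

jog_arm(
  series=[
    {"fingers":20,"slide":[0,0,0.6],"twist":0},
    {"fingers":20,"slide":[0,0,0.9],"twist":0},
    {"fingers":20,"slide":[0,0,0.9],"twist":0},
    {"fingers":20,"slide":[0,0,0],"twist":0},
  ],
)

```text
time: 48.08
eef_pos: [0.4437, 0.0873, 0.0927]
orientation: [-0.718, 3.054, -0.002]
ft_force: [-0.3, 0.2, -2.0]
grip_width: 0.0367
grip_force: 50.5
```

jog_arm(
  series=[
    {"fingers":20,"slide":[0.05,0.89,0],"twist":-0.44},
    {"fingers":20,"slide":[0.05,0.89,0],"twist":-0.44},
    {"fingers":20,"slide":[0.05,0.89,0],"twist":-0.44},
    {"fingers":20,"slide":[0.05,0.89,0],"twist":-0.44},
    {"fingers":20,"slide":[0.05,0.89,0],"twist":-0.44},
    {"fingers":20,"slide":[0.05,0.89,0],"twist":-0.44},
    {"fingers":20,"slide":[0.06,0.89,0],"twist":-0.44},
    {"fingers":20,"slide":[0.06,0.89,0],"twist":-0.44},
    {"fingers":20,"slide":[0.06,0.9,0],"twist":-0.42},
    {"fingers":20,"slide":[0,0,0],"twist":0},
    {"fingers":20,"slide":[0,0,0],"twist":0},
  ],
)

```text
time: 49.45
eef_pos: [0.4563, 0.3274, 0.0899]
orientation: [-0.352, -3.121, 0.001]
ft_force: [-0.4, 0.2, -1.1]
grip_width: 0.0367
grip_force: 50.5
```

```bash
python3 - <<'E'
from h import *
s=get_state(); print(s["eef_pos"],s["orientation"],s["grip_width"])
p,d,m=snap("wrist"); cv2.imwrite("pics/c9.png",p)
q=pts(d,m).reshape(-1,3); c=q[(abs(q[:,0]-.459)<.12)&(abs(q[:,1]-.328)<.12)&(q[:,2]>.016)&(q[:,2]<.033)]
print(len(c),cv2.minAreaRect((c[:,:2]*1000).astype(np.float32)))
E
```

```text
[0.45631838 0.32738937 0.08990137] [-3.52419546e-01 -3.12074866e+00  1.41639341e-03] 0.03670631925147809
2486 ((459.89752197265625, 328.4443359375), (84.72409057617188, 165.5706787109375), 77.50572204589844)
```

View pics/c9.png

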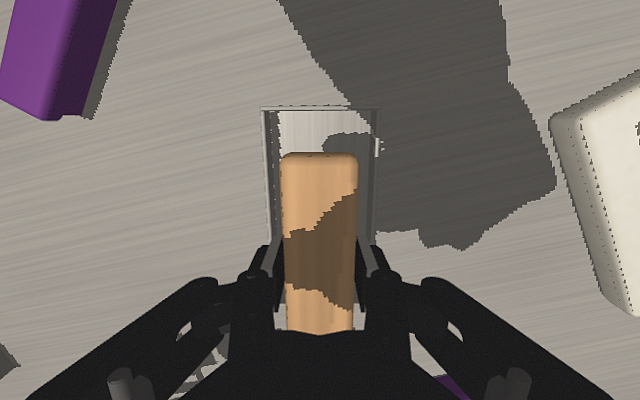

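The brush is aligned over the trough at (320,240). Lowering it in.

jog_arm(
  series=[
    {"fingers":20,"slide":[0.12,0.02,-0.6],"twist":0},
    {"fingers":20,"slide":[0,0,-0.7],"twist":0},
    {"fingers":20,"slide":[0,0,-0.5],"twist":0},
    {"fingers":20,"slide":[0,0,-0.25],"twist":0},
    {"fingers":20,"slide":[0,0,-0.1],"twist":0},
    {"fingers":20,"slide":[0,0,0],"twist":0},
  ],
)

```text
time: 50.25
eef_pos: [0.4605, 0.3286, 0.0264]
orientation: [0.354, 3.121, 0.0]
ft_force: [-0.1, 1.0, -1.5]
grip_width: 0.0366
grip_force: 50.6
```

jog_arm(
  series=[
    {"fingers":20,"slide":[0,0,-0.09],"twist":0},
    {"fingers":20,"slide":[0,0,-0.03],"twist":0},
    {"fingers":20,"slide":[0,0,0],"twist":0},
  ],
)

```text
time: 50.62
eef_pos: [0.4605, 0.3286, 0.0228]
orientation: [0.354, 3.121, 0.0]
ft_force: [-0.7, -0.6, 2.7]
grip_width: 0.0367
grip_force: 50.8
```

jog_arm(
  series=[
    {"fingers":43,"slide":[0,0,0],"twist":0},
    {"fingers":43,"slide":[0,0,0],"twist":0},
    {"fingers":43,"slide":[0,0,0],"twist":0},
    {"fingers":43,"slide":[0,0,0.5],"twist":0},
    {"fingers":43,"slide":[0,0,0.8],"twist":0},
    {"fingers":43,"slide":[0,0,0.9],"twist":0},
    {"fingers":43,"slide":[0,0,0.9],"twist":0},
    {"fingers":43,"slide":[-0.3,0,0.9],"twist":0},
    {"fingers":43,"slide":[-0.3,0,0.9],"twist":0},
    {"fingers":43,"slide":[0,0,0.9],"twist":0},
    {"fingers":43,"slide":[0,0,0],"twist":0},
    {"fingers":43,"slide":[0,0,0],"twist":0},
  ],
)

```text
time: 52.12
eef_pos: [0.4422, 0.3283, 0.1964]
orientation: [-0.355, -3.121, 0.0]
ft_force: [-0.3, 1.1, 0.0]
grip_width: 0.0429
grip_force: 0.0
```

```bash
python3 chk2.py; python3 -c "
import cv2,numpy as np
a=cv2.imread('pics/last_wrist.png');b=cv2.imread('pics/last_side.png')
cv2.imwrite('pics/c10.png',np.hstack([cv2.resize(a[:,150:490],(340,400)),cv2.resize(b[100:250,220:390],(453,400))]))"
```

```text
tcp [0.44219613 0.32834766 0.1964375 ] t 52.125
wrist brush 3017 [0.4548 0.3304 0.04  ] [459.3 329.7] [ 37.2 108.1] 77.4
top h190 73 [0.5858 0.1905 0.2103] [584.7 190.8] [26.8 24.9] 4.7
top h111 71 [0.5878 0.1097 0.211 ] [589.4 109.6] [25.7 24.3] 1.6
top brush 207 [0.466 0.322 0.039] [460.3 328.6] [ 38. 104.] 78.0
side h190 42 [0.5832 0.1848 0.2087] [586.3 186.7] [29.7 24.8] 23.7
side h111 49 [0.5884 0.1054 0.2087] [589.3 107.5] [32.2 26.6] 4.1
side brush 248 [0.4559 0.3227 0.0365] [458.  326.3] [ 43.7 111.4] 76.6
```

View pics/c10.png

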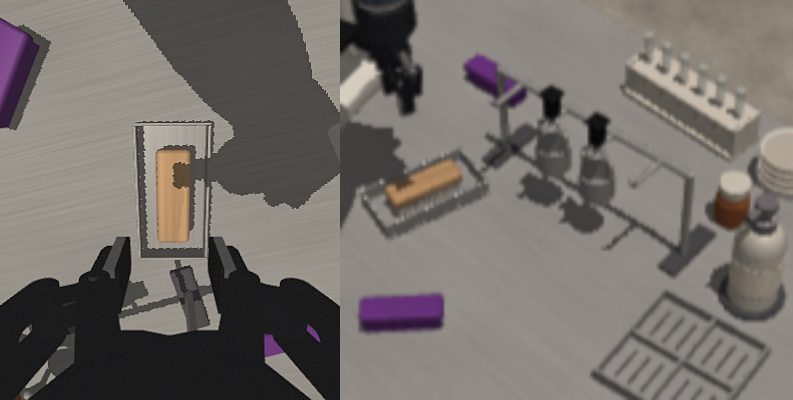

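The brush lies flat in the trough (top at 0.039, centred) and both cups hang upright on their own pegs. The tray is empty. Handing in.

```bash
python3 -c "
from h import *
print(order.job_done())"
```

```text
the job is handed in; nothing more can be done
None
```

Job handed in at about 52 s; the hand-in call returned no verdict. In the last pictures both cups (only two were present) hung on their own pegs and the brush lay flat in the trough. The nozzle cap and trigger were each worked fully to their stops and released.

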